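# Make up a cover-plate kit with a scoop of nuts

### The job

Make up a repair kit in the grey tray: lay the square cover plate flat in the recess of its own shape, and use the hand scoop to bring at least three of the nuts from the blue bin into the tray's open compartment, never handling nuts with the fingers and leaving none anywhere but in the bin or that compartment. Finish with the scoop empty and upright on the bare bench, and leave the bottle, tape and wrench alone.

Things in the scene. Friction and masses are not known exactly. Their poses are not given: they have to be found in the camera images.
- bin: Blue bin fixed to the bench, 260 long (x) by 96 wide (y), walls 4, inside 88 wide. Origin: centre of its underside; +x away from the robot. Floor 4 above the bench, flat from x = -126 to +66, then a ramp rises at 33 deg to 43 high at the far wall (x = +126). Near wall 32 high (so are the sides for the first 30), other sides 60, far wall 85 high.
- tray: Grey kit tray fixed to the bench, 240 long (x) by 160 wide (y). Origin: centre of its underside; +x away from the robot. Near part (x -120 to -15): a block 16 high with a square and a round recess in its top, 6 deep. Far part (x -15 to +120): an open compartment, walls 5 thick, 36 high.
- square_recess (a point): Centre of the square recess (54 x 54, 6 deep, sides along the tray's axes), at the level of its floor, 10 above the bench, in the +y half of the tray (left seen from the robot). Axes as the tray.
- round_recess (a point): Centre of the round recess (62 across, 6 deep), at its floor, in the -y half of the tray; it stays empty.
- compartment (a point): Centre of the inner floor of the tray's open compartment (inside 125 along x by 150 along y, floor 5 above the bench, rim 36 above the bench). Axes as the tray.
- scoop: Aluminium scoop, 180 g, upright on the bench. Flat bowl 80 long (x) by 74 wide (y), floor 2 thick, bevelled to a sharp lip, open in front (+x); sides and back 30 high, sides 16 high from x = +10 to +32. Black handle behind: bar 16 thick (y), 24 high, from x = -61 to -149, rising 12 deg to its end, its middle (x = -105) 64 up. Origin: centre of the bowl's underside.
- scoop_grip (a point): Point in the handle near its middle, 100 behind the scoop's origin and 63 above its underside; the flat sides to grip face the scoop's +y and -y, 16 apart.
- scoop_lip (a point): Middle of the scoop's front edge, on the underside, 40 ahead of its origin.
- plate: Square steel cover plate 50 x 50 x 12 with four small bolt holes, 220 g, lying flat on the bench. Origin at its centre, 6 above its underside; x and y along its sides.
- nut1: Large plain steel hex nut, 24 across flats, 13 thick, 33 g, one of eight alike lying in the bin. Origin at its centre, z along its bore.
- nut2: Large plain steel hex nut, 24 across flats, 13 thick, 33 g, one of eight alike lying in the bin. Origin at its centre, z along its bore.
- nut3: Large plain steel hex nut, 24 across flats, 13 thick, 33 g, one of eight alike lying in the bin. Origin at its centre, z along its bore.
- nut4: Large plain steel hex nut, 24 across flats, 13 thick, 33 g, one of eight alike lying in the bin. Origin at its centre, z along its bore.
- nut5: Large plain steel hex nut, 24 across flats, 13 thick, 33 g, one of eight alike lying in the bin. Origin at its centre, z along its bore.
- nut6: Large plain steel hex nut, 24 across flats, 13 thick, 33 g, one of eight alike lying in the bin. Origin at its centre, z along its bore.
- nut7: Large plain steel hex nut, 24 across flats, 13 thick, 33 g, one of eight alike lying in the bin. Origin at its centre, z along its bore.
- nut8: Large plain steel hex nut, 24 across flats, 13 thick, 33 g, one of eight alike lying in the bin. Origin at its centre, z along its bore.
- oil_bottle: White oil bottle 60 across, 170 high, a bystander; origin at the centre of its base.
- tape_roll: Black roll of tape 100 across, 40 high, a bystander; origin at the centre of its underside.
- wrench: Steel wrench lying on the bench, a bystander; origin at the middle of its underside.
Not all that is in view belongs to the job. Leave any brown, pink or turquoise look-alike of the plate alone.

How it is judged:
On the way:
1. at least one nut is carried in the raised scoop (height (world z) of scoop above 0.04 m and ((x of nut1 in the frame of scoop between -0.045 and 0.05 m and y of nut1 in the frame of scoop between -0.04 and 0.04 m and z of nut1 in the frame of scoop between 0 and 0.05 m) or (x of nut2 in the frame of scoop between -0.045 and 0.05 m and y of nut2 in the frame of scoop between -0.04 and 0.04 m and z of nut2 in the frame of scoop between 0 and 0.05 m) or (x of nut3 in the frame of scoop between -0.045 and 0.05 m and y of nut3 in the frame of scoop between -0.04 and 0.04 m and z of nut3 in the frame of scoop between 0 and 0.05 m) or (x of nut4 in the frame of scoop between -0.045 and 0.05 m and y of nut4 in the frame of scoop between -0.04 and 0.04 m and z of nut4 in the frame of scoop between 0 and 0.05 m) or (x of nut5 in the frame of scoop between -0.045 and 0.05 m and y of nut5 in the frame of scoop between -0.04 and 0.04 m and z of nut5 in the frame of scoop between 0 and 0.05 m) or (x of nut6 in the frame of scoop between -0.045 and 0.05 m and y of nut6 in the frame of scoop between -0.04 and 0.04 m and z of nut6 in the frame of scoop between 0 and 0.05 m) or (x of nut7 in the frame of scoop between -0.045 and 0.05 m and y of nut7 in the frame of scoop between -0.04 and 0.04 m and z of nut7 in the frame of scoop between 0 and 0.05 m) or (x of nut8 in the frame of scoop between -0.045 and 0.05 m and y of nut8 in the frame of scoop between -0.04 and 0.04 m and z of nut8 in the frame of scoop between 0 and 0.05 m))), for 0.2 s.
At the end, for the whole second after the job is handed in: 3 or more nuts in the tray compartment, the rest there or in the bin, at rest; plate seated in the square recess (4 mm off centre, 1.5 mm off its floor, 0.05 rad tilt at most); scoop upright on the bench (under 3 mm up, tilt under 0.06 rad), at rest, let go (((horizontal distance between any of nut1, nut2 and compartment below 0.1 m and horizontal distance between any of nut1, nut3 and compartment below 0.1 m and horizontal distance between any of nut1, nut4 and compartment below 0.1 m and horizontal distance between any of nut2, nut3 and compartment below 0.1 m and horizontal distance between any of nut2, nut4 and compartment below 0.1 m and horizontal distance between any of nut3, nut4 and compartment below 0.1 m) or (horizontal distance between any of nut5, nut6 and compartment below 0.1 m and horizontal distance between any of nut5, nut7 and compartment below 0.1 m and horizontal distance between any of nut5, nut8 and compartment below 0.1 m and horizontal distance between any of nut6, nut7 and compartment below 0.1 m and horizontal distance between any of nut6, nut8 and compartment below 0.1 m and horizontal distance between any of nut7, nut8 and compartment below 0.1 m) or (horizontal distance between any of nut1, nut2, nut3 and compartment below 0.1 m and horizontal distance between any of nut1, nut2, nut4 and compartment below 0.1 m and horizontal distance between any of nut1, nut3, nut4 and compartment below 0.1 m and horizontal distance between any of nut2, nut3, nut4 and compartment below 0.1 m and horizontal distance between any of nut5, nut6, nut7, nut8 and compartment below 0.1 m) or (horizontal distance between any of nut1, nut2, nut3, nut4 and compartment below 0.1 m and horizontal distance between any of nut5, nut6, nut7 and compartment below 0.1 m and horizontal distance between any of nut5, nut6, nut8 and compartment below 0.1 m and horizontal distance between any of nut5, nut7, nut8 and compartment below 0.1 m and horizontal distance between any of nut6, nut7, nut8 and compartment below 0.1 m)) and ((x of nut1 in the frame of compartment between -0.0625 and 0.0625 m and y of nut1 in the frame of compartment between -0.075 and 0.075 m and z of nut1 in the frame of compartment between 0 and 0.036 m) or (x of nut1 in the frame of bin between -0.126 and 0.126 m and y of nut1 in the frame of bin between -0.044 and 0.044 m and z of nut1 in the frame of bin between 0 and 0.065 m)) and ((x of nut2 in the frame of compartment between -0.0625 and 0.0625 m and y of nut2 in the frame of compartment between -0.075 and 0.075 m and z of nut2 in the frame of compartment between 0 and 0.036 m) or (x of nut2 in the frame of bin between -0.126 and 0.126 m and y of nut2 in the frame of bin between -0.044 and 0.044 m and z of nut2 in the frame of bin between 0 and 0.065 m)) and ((x of nut3 in the frame of compartment between -0.0625 and 0.0625 m and y of nut3 in the frame of compartment between -0.075 and 0.075 m and z of nut3 in the frame of compartment between 0 and 0.036 m) or (x of nut3 in the frame of bin between -0.126 and 0.126 m and y of nut3 in the frame of bin between -0.044 and 0.044 m and z of nut3 in the frame of bin between 0 and 0.065 m)) and ((x of nut4 in the frame of compartment between -0.0625 and 0.0625 m and y of nut4 in the frame of compartment between -0.075 and 0.075 m and z of nut4 in the frame of compartment between 0 and 0.036 m) or (x of nut4 in the frame of bin between -0.126 and 0.126 m and y of nut4 in the frame of bin between -0.044 and 0.044 m and z of nut4 in the frame of bin between 0 and 0.065 m)) and ((x of nut5 in the frame of compartment between -0.0625 and 0.0625 m and y of nut5 in the frame of compartment between -0.075 and 0.075 m and z of nut5 in the frame of compartment between 0 and 0.036 m) or (x of nut5 in the frame of bin between -0.126 and 0.126 m and y of nut5 in the frame of bin between -0.044 and 0.044 m and z of nut5 in the frame of bin between 0 and 0.065 m)) and ((x of nut6 in the frame of compartment between -0.0625 and 0.0625 m and y of nut6 in the frame of compartment between -0.075 and 0.075 m and z of nut6 in the frame of compartment between 0 and 0.036 m) or (x of nut6 in the frame of bin between -0.126 and 0.126 m and y of nut6 in the frame of bin between -0.044 and 0.044 m and z of nut6 in the frame of bin between 0 and 0.065 m)) and ((x of nut7 in the frame of compartment between -0.0625 and 0.0625 m and y of nut7 in the frame of compartment between -0.075 and 0.075 m and z of nut7 in the frame of compartment between 0 and 0.036 m) or (x of nut7 in the frame of bin between -0.126 and 0.126 m and y of nut7 in the frame of bin between -0.044 and 0.044 m and z of nut7 in the frame of bin between 0 and 0.065 m)) and ((x of nut8 in the frame of compartment between -0.0625 and 0.0625 m and y of nut8 in the frame of compartment between -0.075 and 0.075 m and z of nut8 in the frame of compartment between 0 and 0.036 m) or (x of nut8 in the frame of bin between -0.126 and 0.126 m and y of nut8 in the frame of bin between -0.044 and 0.044 m and z of nut8 in the frame of bin between 0 and 0.065 m)) and linear speed of each of nut1, nut2, nut3, nut4, nut5, nut6, nut7, nut8, scoop below 0.02 m/s and horizontal distance between plate and square_recess below 0.004 m and z of plate in the frame of square_recess below 0.0075 m and angle between the z axis of plate and the z axis of square_recess, either way round below 0.05 rad and height (world z) of scoop below 0.003 m and angle between scoop's own z axis and vertical below 0.06 rad); the robot touches nothing.
It fails at once if the fingers touch a nut (contact force between the fingers and nut1 above 0.5 N or contact force between the fingers and nut2 above 0.5 N or contact force between the fingers and nut3 above 0.5 N or contact force between the fingers and nut4 above 0.5 N or contact force between the fingers and nut5 above 0.5 N or contact force between the fingers and nut6 above 0.5 N or contact force between the fingers and nut7 above 0.5 N or contact force between the fingers and nut8 above 0.5 N).
It fails at once if a bystander is shifted by more than 30 mm (distance of any of oil_bottle, tape_roll, wrench from where it was at the start of the episode above 0.03 m).
It also fails if it takes over 70 s, if anything falls off the work surface, if the arm or the gripper's body presses on something with over 40 N, if the wrist force passes 120 N, or if a joint passes its speed limit or range.

### The arm

A 7-joint arm with a two-finger parallel gripper is mounted at the origin on the work surface. World frame = base frame: x ahead of the robot, y to its left, z up, the work surface at z = 0. Lengths are in m, angles in rad, forces in N, time in s.
With the tool pointing down it reaches from about 0.4 to 0.75 m from the base axis. Payload 19.5 kg.
Tool frame: the origin (TCP) lies midway between the tips of the shut fingers; the grasp point (between the pads) lies 19 mm behind it; z points along the fingers, y is the line along which they close (so a half turn about z gives the same grasp; the last joint's range is limited). The gripper opens to 85 mm and grips with 20 to 120 N. Pads are 22 mm wide; open, the fingers measure 114 mm over their backs; the gripper's body (76 mm by 85 mm) begins 54 mm behind the grasp point. The pads swing forward as they close: fully open they stand 13 mm farther back than shut.
Start: joints at [-1.154, 0.707, -0.028, 1.485, 0.022, 0.951, -0.075], TCP at [0.255, 0.516, 0.231] pointing down, gripper open.
Joint ranges: [-2.71, 2.71], [-0.32, 2.16], [-1.57, 1.52], [0, 2.45], [-1.46, 4.6], [0, 2.02], [-2.83, 2.83]. Speed limits (rad/s): [1.89, 1.89, 2.57, 2.57, 3.01, 3.01, 3.01].

### API

Orientations are given as a unit quaternion [w, x, y, z].
In Python, from bench import r gives the robot as it stands.
- The arm moves only by the tool arm_command, never from a script. Its argument "series" is text: rows parted by semicolons, each of 6 numbers parted by spaces: the shift along the tool's x, y, z in units of 0.025 m (1.0 is 0.025 m), then the turn, a rotation vector about the tool's x, y, z in units of 0.15 rad (1.0 is 0.15 rad). A call has 1 to 12 rows; each row shifts and turns the commanded pose from where the row before left it, along the tool's axes as they then stand; what a row does not reach is not made up. A row lasts 1/8 s, in which the tool goes at most 62.5 mm and 10.7 degrees, less where a joint would pass 70% of its speed; a pose out of reach is approached as far as the arm can. A call with a number of a shift or a turn outside -1 to 1 is refused whole. A call with a gripper value outside its range is refused whole. "fingers" is the opening, from -1 (shut) to 1 (fully open), set as the call begins (left out, the last holds). The fingers move at their own pace and stop on an object; the grip force is fixed at half the most. Time passes only in rows, so rows that do not move let the fingers close. It gives the time, the measured TCP pose, the force, the opening and the grip force at its end, in the units of the state.
- r.state(): the state, without advancing time (a new reading comes with each control period).
- r.camera(name): name is "side" or "top"; returns a dict with "frame" (400x640x3 uint8, red, green, blue), "range_z" (400x640 float32, m along the optical axis (not along the pixel's ray), 0 where there is no reading), "K" (3x3 intrinsics, pixels), "dist_coeffs" ([k1, k2, p1, p2, k3] as OpenCV has them; the pictures are not rectified), "eye" and "attitude" of the camera in the world. Camera axes: x right, y up, looking along -z (the intrinsics and any distortion apply to the point x, -y, -z); pixel columns grow to the right and rows downward; lengths in m; the calibration is good to about 2 mm. A picture is of the moment at which its call begins.
- r.close_job(): hands the job in; it is judged then, once.
The state is a dict: "time_s": time; "q": joint angles; "qd": joint speeds; "joint_efforts": joint torques, N m; "ee_pos": TCP position; "tool_rot": TCP orientation; "contact_force": force on the tool from outside, world axes, zero at the start; "wrist_torque": the same for the moment, N m; "finger_gap": finger opening in m; "grip_force": force on a finger pad.
Only numpy, scipy, OpenCV 4.12 (cv2) and the standard library are available. Lean on these libraries where they do the work, as an engineer would, in place of code of your own. Each camera call takes 0.05 s, during which the arm holds its last target. There are 200 camera calls.

## Working session

There is one attempt and no reset: what is moved stays moved. The work goes in short steps, Python scripts to look and compute and a tool call to move; the robot and the scene stay as the last step left them, time stands still between calls to the robot, and variables do not carry over. Pictures are saved under pics/ and viewed, at most 10 in all, crops included, and the job is handed in when it is done.

Besides the shell and the picture viewer there is one more tool, called after "Emit:" as name(argument=value, ...), one argument or row to a line, values as JSON. arm_command: Moves the arm, as the interface text tells. Shifts and turns lie within -1 to 1; 1 stands for 0.025 m of shift or 0.15 rad of turn. Its arguments: {"type":"object","properties":{"series":{"type":"string"},"fingers":{"type":"number"}},"required":["series"]}

```bash
mkdir -p pics; cat > h.py <<'E'
import numpy as np, cv2
from scipy.spatial.transform import Rotation as R
from bench import r
def cam(n):
    c=r.camera(n); a=np.array(c["attitude"],float)
    c["R"]=a if a.shape==(3,3) else R.from_quat(np.roll(a,-1)).as_matrix()
    c["eye"]=np.array(c["eye"]); return c
def rays(c,uv):
    p=cv2.undistortPoints(np.array(uv,float).reshape(-1,1,2),np.array(c["K"]),np.array(c["dist_coeffs"])).reshape(-1,2)
    return np.c_[p[:,0],-p[:,1],-np.ones(len(p))]@c["R"].T
def onplane(c,uv,z):
    d=rays(c,uv); t=(z-c["eye"][2])/d[:,2]; return c["eye"]+d*t[:,None]
def cloud(c):
    v,u=np.mgrid[0:400,0:640]; d=rays(c,np.stack([u.ravel(),v.ravel()],1))
    z=c["range_z"].ravel(); P=c["eye"]+d*z[:,None]; P[z==0]=np.nan
    return P.reshape(400,640,3)
def save(c,n): cv2.imwrite("pics/"+n,c["frame"][:,:,::-1])
E
python3 - <<'E'
from h import *
for n in("top","side"):
    c=cam(n); save(c,n+"0.png"); print(n,c["eye"],c["attitude"],c["K"],c["dist_coeffs"])
    np.savez(n+"0.npz",f=c["frame"],P=cloud(c))
print(r.state())
E
```

```text
top [ 0.36616092 -0.00486604  1.57041051] [ 0.70669605  0.05175287 -0.04791679 -0.70399312] [[490.73487226   0.         311.6110976 ]
 [  0.         490.73487226 198.16400737]
 [  0.           0.           1.        ]] [-0.00077869  0.          0.          0.          0.        ]
side [-0.17052543  0.90644436  0.83612044] [-0.29889197 -0.16577993  0.45136619  0.82428707] [[387.85018071   0.         322.3763747 ]
 [  0.         387.85018071 195.36445604]
 [  0.           0.           1.        ]] [-0.02378901  0.          0.          0.          0.        ]
{'time_s': 0.1, 'q': array([-1.1536423 ,  0.70702578, -0.02760841,  1.48492954,  0.02202627,
        0.95089509, -0.07548611]), 'qd': array([-0.00150674, -0.0019498 , -0.00111739,  0.00027071,  0.00058304,
       -0.00134684,  0.00039748]), 'joint_efforts': array([ 3.79056553e-03, -8.84281039e+01,  1.23755381e+00, -2.36448741e+01,
        1.71542214e-02,  5.09301943e-03,  3.61626599e-05]), 'ee_pos': array([0.25458896, 0.51531681, 0.23088825]), 'tool_rot': array([-8.16557661e-05,  2.27409096e-01,  9.73799197e-01, -4.70289802e-04]), 'contact_force': array([ 0.63079818, -0.74609775, -0.35969465]), 'wrist_torque': array([-0.03449555,  0.03621896, -0.0103379 ]), 'grip_force': 0.0, 'finger_gap': 0.08557076218092965}
```

View pics/top0.png

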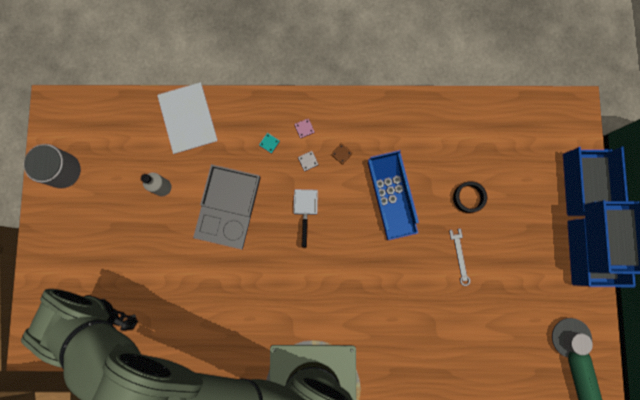

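View pics/side0.png

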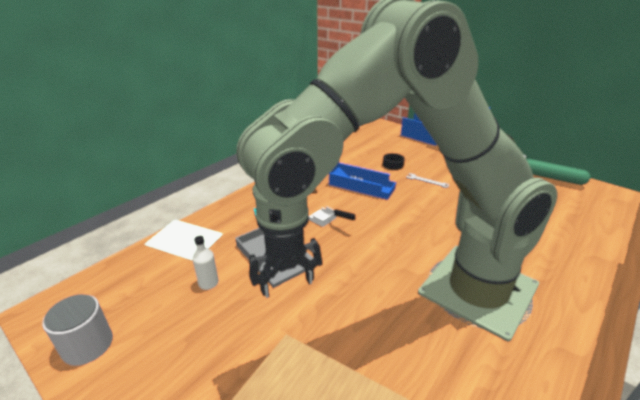

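The top picture shows the tray at (228,207), scoop bowl at (306,202) with its handle at (304,233), the bin at (392,195) and the nuts at about (390,190). The bottle, tape and wrench stand clear at (155,184), (469,197) and (460,257). The side picture shows the same objects, partly hidden by the arm.
Plate candidates: grey steel (308,160), turquoise (269,143), pink (304,128), brown (341,154). I choose the grey one and check it in a crop.

```bash
python3 - <<'E'
from h import *
c=cam("top"); f=c["frame"]; np.savez("t.npz",f=f)
cv2.imwrite("pics/crop1.png",cv2.resize(f[115:255,190:430,::-1],None,fx=3.3,fy=3.3,interpolation=cv2.INTER_CUBIC))
hsv=cv2.cvtColor(f,cv2.COLOR_RGB2HSV); H,S,V=[hsv[:,:,i] for i in range(3)]
def comp(m,box,z,name,k=8):
    x0,y0,x1,y1=box; mm=np.zeros_like(m,np.uint8); mm[y0:y1,x0:x1]=m[y0:y1,x0:x1]*255
    cs,_=cv2.findContours(mm,cv2.RETR_EXTERNAL,cv2.CHAIN_APPROX_NONE); b=max(cs,key=cv2.contourArea)
    w=onplane(c,b.reshape(-1,2),z); rc=cv2.minAreaRect((w[:,:2]*1000).astype(np.float32))
    print(name,len(b),"px",np.round(cv2.minAreaRect(b)[0],1),"ctr",np.round(rc[0],1),"size",np.round(rc[1],1),"ang",round(rc[2],2))
g=S<60
comp(g&(V>100),(290,145,325,175),.012,"plate")
comp(g&(V>60),(180,155,275,260),.016,"tray@16")
comp(g&(V>60),(180,155,275,260),.036,"tray@36")
comp(g&(V>120),(285,180,330,216),.03,"bowl@30")
comp(g&(V>120),(285,180,330,216),.002,"bowl@0")
comp(V<60,(290,210,320,255),.07,"handle")
bl=(H>100)&(H<130)&(S>120)
comp(bl,(355,140,430,250),.05,"bin")
P=cloud(c)
for n,(u,v) in dict(plate=(308,160),bowl=(306,202),h1=(304,222),h2=(304,243),nut=(390,190),bench=(340,220),recess=(210,225),comp=(232,187),binfl=(398,222)).items(): print(n,np.round(P[v,u]*1000,1))
E
```

```text
plate 51 px [307.8 160.6] ctr [710.6  17.1] size [50.1 49.6] ang 26.25
tray@16 238 px [226.1 206.3] ctr [560.8 277. ] size [163.7 240.3] ang 77.55
tray@36 238 px [226.1 206.3] ctr [558.3 273.3] size [161.6 237.2] ang 77.55
bowl@30 88 px [305.5 201.5] ctr [574.3  23.3] size [73.5 73. ] ang 0.19
bowl@0 88 px [305.5 201.5] ctr [578.1  23.9] size [74.9 74.4] ang 0.19
handle 59 px [304.  232.5] ctr [473.3  26.6] size [82.6 12.3] ang 0.33
bin 218 px [393.4 194.9] ctr [ 594.9 -251.4] size [263.4 105.9] ang 13.36
plate [713.6  16.4   6.9]
bowl [577.1  22.3  -3.8]
h1 [505.6  26.8  67.2]
h2 [440.6  26.2  79.3]
nut [ 614.2 -247.    16.2]
bench [ 5.187e+02 -8.730e+01 -3.000e-01]
recess [500.  327.5  12. ]
comp [624.2 262.    4.1]
binfl [ 512.7 -272.8    2.6]
```

View pics/crop1.png

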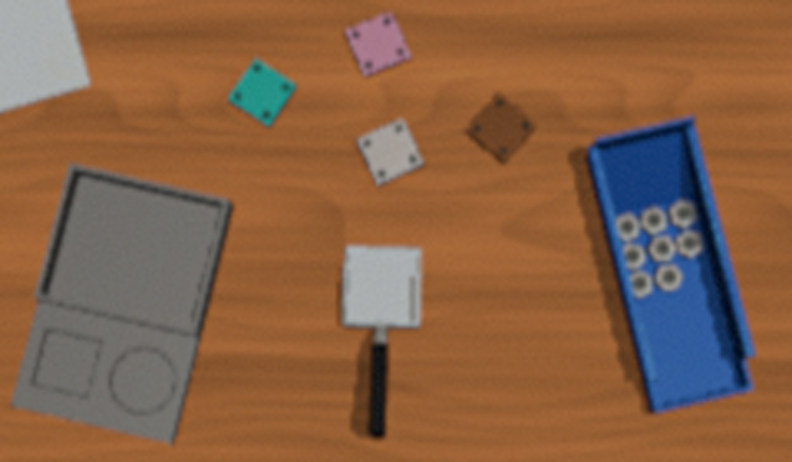

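The crop shows the grey plate with four holes at crop (391,152), which is px (308,160). That matches the steel cover plate, and the coloured ones are look-alikes. I move towards it now.

Emit:
arm_command(
  series="-0.97 -0.38 0 0 0 0;-0.97 -0.38 0 0 0 0;-0.97 -0.38 0 0 0 0;-0.97 -0.38 0 0 0 0;-0.97 -0.38 0 0 0 0;-0.97 -0.38 0 0 0 0;-0.97 -0.38 0 0 0 0;-0.97 -0.38 0 0 0 0;-0.97 -0.38 0 0 0 0;-0.97 -0.38 0 0 0 0;-0.97 -0.38 0 0 0 0;-0.97 -0.38 0 0 0 0",
  fingers=1,
)

```text
time_s: 1.65
ee_pos: [0.4655, 0.2837, 0.2311]
tool_rot: [-0.0, 0.227, 0.974, -0.0]
contact_force: [-0.5, -0.3, -0.2]
finger_gap: 0.0854
grip_force: 0.0
```

Emit:
arm_command(
  series="-0.97 -0.38 0 0 0 0;-0.97 -0.38 0 0 0 0;-0.97 -0.38 0 0 0 0;-0.97 -0.38 0 0 0 0;-0.97 -0.38 0 0 0 0;-0.97 -0.38 0 0 0 0;-0.97 -0.38 0 0 0 0;-0.97 -0.38 0 0 0 0;-0.97 -0.38 0 0 0 0;-0.97 -0.38 0 0 0 0;-0.97 -0.38 0 0 0 0;-0.97 -0.38 0 0 0 0",
)

```text
time_s: 3.15
ee_pos: [0.6759, 0.0526, 0.231]
tool_rot: [-0.0, 0.227, 0.974, -0.0]
contact_force: [1.1, -0.4, -0.3]
finger_gap: 0.0855
grip_force: 0.0
```

Emit:
arm_command(
  series="0 0 0.8 0 0 -1;0 0 0.8 0 0 -1;0 0 0.8 0 0 -1;0 0 0.8 0 0 -1;0 0 0.8 0 0 -1;0 0 0.8 0 0 -1;0 0 0 0 0 -0.1;0 0 0 0 0 0",
)

```text
time_s: 4.15
ee_pos: [0.6757, 0.0534, 0.112]
tool_rot: [0.0, -0.225, 0.974, -0.0]
contact_force: [0.2, -0.1, 0.3]
finger_gap: 0.0852
grip_force: 0.0
```

```bash
cat >> h.py <<'E'
def plan(x,y,z,yaw,pitch=0):
    """tool delta to TCP target (mm), tool-y yaw deg; pitch>0: lip down, in direction of scoop x = yaw-90"""
    s=r.state(); p=s["ee_pos"]*1000; M=R.from_quat(np.roll(s["tool_rot"],-1))
    T=R.from_euler("z",yaw-90,degrees=True)*R.from_euler("y",pitch,degrees=True)*R.from_matrix(np.array([[-1,0,0],[0,1,0],[0,0,-1.]]))
    yv=M.as_matrix()[:,1]; zv=M.as_matrix()[:,2]
    print("t",s["time_s"],"tcp",np.round(p,1),"ytool",round(np.degrees(np.arctan2(yv[1],yv[0])),2),"z",np.round(zv,3),"gap",round(s["finger_gap"]*1000,1),"F",np.round(s["contact_force"],1),"q",np.round(s["q"],2))
    print("shift units in present axes",np.round(M.inv().apply(np.array([x,y,z])-p)/25,2),"; in target axes",np.round(T.inv().apply(np.array([x,y,z])-p)/25,2),"turn",np.round((M.inv()*T).as_rotvec()/.15,2))
E
python3 - <<'E'
from h import *
plan(711.5,17,60,116.25)
# recess outline: dark lines in the tray block, upsampled
f=np.load("t.npz")["f"]; c=r.camera("top"); cc=dict(c); a=np.array(c["attitude"]); cc["R"]=R.from_quat(np.roll(a,-1)).as_matrix(); cc["eye"]=np.array(c["eye"])
g=cv2.cvtColor(f,cv2.COLOR_RGB2GRAY)
k=8; cr=cv2.resize(g[208:245,192:252],None,fx=k,fy=k,interpolation=cv2.INTER_CUBIC)
bh=cv2.morphologyEx(cr,cv2.MORPH_BLACKHAT,np.ones((41,41)))
m=(bh>10).astype(np.uint8)
cs,h=cv2.findContours(m,cv2.RETR_CCOMP,cv2.CHAIN_APPROX_NONE)
for q in cs:
    if cv2.contourArea(q)>6000:
        uv=(q.reshape(-1,2)+.5)/k-.5+[192,208]; w=onplane(cc,uv,.016)[:,:2]*1000
        rc=cv2.minAreaRect(w.astype(np.float32)); print("outline",np.round(rc[0],1),np.round(rc[1],1),round(rc[2],2))
# nuts
n=f[165:215,365:415]; hs=cv2.cvtColor(f,cv2.COLOR_RGB2HSV)
m=((hs[:,:,1]<110)&(hs[:,:,2]>100)); m[:,:368]=0;m[:,412:]=0;m[:165]=0;m[215:]=0
v,u=np.nonzero(m); w=onplane(cc,np.c_[u,v],.017)[:,:2]*1000
th=np.radians(13.36); e=np.array([np.cos(th),np.sin(th)]); o=np.array([-e[1],e[0]])
d=w-[594.9,-251.4]; print("nuts bin-x range",(d@e).min(),(d@e).max(),"y",(d@o).min(),(d@o).max())
cv2.imwrite("pics/bin1.png",cv2.resize(f[145:245,355:430,::-1],None,fx=6,fy=6,interpolation=cv2.INTER_CUBIC))
E
```

```text
t 4.15 tcp [675.7  53.4 112. ] ytool 115.95 z [ 0.001  0.    -1.   ] gap 85.2 F [ 0.2 -0.1  0.3] q [ 0.    1.02 -0.33  1.18  0.33  0.99  1.66]
shift units in present axes [-0.65 -1.93  2.08] ; in target axes [-0.64 -1.94  2.08] turn [-0.    0.   -0.03]
outline [497.  264.1] [117.4 137.5] 0.2
nuts bin-x range -22.17328681855807 89.20046417916895 y -64.0660343134563 37.586388051242004
```

View pics/bin1.png

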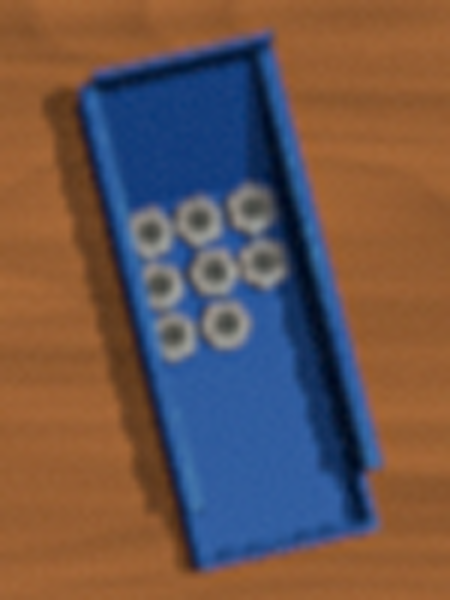

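The bin crop shows the eight nuts lying flat in three rows, the nearest at (175,335) and (227,323). The near wall is at the bottom, at about (290,545), and the ramp is beyond the nuts.

Emit:
arm_command(
  series="-0.32 -0.97 0.7 0 0 0;-0.32 -0.97 0.7 0 0 0;0 0 0.6 0 0 0;0 0 0.6 0 0 0;0 0 0 0 0 0",
)

```text
time_s: 4.82
ee_pos: [0.7105, 0.0175, 0.0456]
tool_rot: [-0.001, -0.226, 0.974, 0.0]
contact_force: [0.4, 0.4, -0.5]
finger_gap: 0.0853
grip_force: 0.0
```

```bash
python3 - <<'E'
from h import *
plan(711.5,17,5,116.25)
f=np.load("t.npz")["f"]; cc=cam("top"); save(cc,"t1.png")
g=cv2.cvtColor(f,cv2.COLOR_RGB2GRAY); hs=cv2.cvtColor(f,cv2.COLOR_RGB2HSV)
def corners(m,box):
    x0,y0,x1,y1=box; mm=np.zeros(m.shape,np.uint8); mm[y0:y1,x0:x1]=m[y0:y1,x0:x1]*255
    mm=cv2.resize(mm,None,fx=8,fy=8,interpolation=cv2.INTER_LINEAR); mm=cv2.GaussianBlur(mm,(17,17),0)>127
    cs,_=cv2.findContours(mm.astype(np.uint8),cv2.RETR_EXTERNAL,cv2.CHAIN_APPROX_NONE); b=max(cs,key=cv2.contourArea)
    p=cv2.approxPolyDP(b,20,True).reshape(-1,2); return (p+.5)/8-.5
t=corners((hs[:,:,1]<60)&(hs[:,:,2]>60),(180,155,275,260)); print("tray px",np.round(t,1).tolist())
b=corners((hs[:,:,0]>100)&(hs[:,:,0]<130)&(hs[:,:,1]>110),(355,140,430,250)); print("bin px",np.round(b,1).tolist())
k=8; x0,y0=192,208; cr=cv2.resize(g[208:245,192:228],None,fx=k,fy=k,interpolation=cv2.INTER_CUBIC)
bh=cv2.morphologyEx(cr,cv2.MORPH_BLACKHAT,np.ones((25,25)))
P=np.float32([[42,330],[103,342],[92,398],[32,386]]); P=(P/3.3+[190,115]-[x0,y0]); 
ctr=P.mean(0); P=ctr+(P-ctr)*1.15
mask=cv2.fillPoly(np.zeros(cr.shape,np.uint8),[np.int32(P*k)],1)
mm=((bh>10)&(mask>0)).astype(np.uint8); cs,_=cv2.findContours(mm,cv2.RETR_EXTERNAL,cv2.CHAIN_APPROX_NONE); q=np.concatenate(cs).reshape(-1,2)
uv=(q+.5)/k-.5+[x0,y0]; w=onplane(cc,uv,.016)[:,:2]*1000; rc=cv2.minAreaRect(w.astype(np.float32)); print("recess",[np.round(v,1) for v in rc])
for z in (.016,.032,.036,.06,.085):
  print(z,"tray",np.round(onplane(cc,t,z)[:,:2]*1000,0).tolist()); print("   bin",np.round(onplane(cc,b,z)[:,:2]*1000,0).tolist())
E
```

```text
t 4.825 tcp [710.5  17.5  45.6] ytool 116.16 z [-0.001  0.    -1.   ] gap 85.3 F [ 0.4  0.4 -0.5] q [ 0.04  1.16 -0.32  1.04  0.36  0.99  1.74]
shift units in present axes [-0.03 -0.04  1.63] ; in target axes [-0.02 -0.04  1.63] turn [ 0.   -0.01 -0.01]
tray px [[211.2, 164.6], [193.6, 236.8], [240.8, 248.4], [259.4, 177.2]]
bin px [[398.8, 150.6], [372.2, 156.6], [367.6, 162.2], [387.2, 238.4], [416.4, 231.8], [417.4, 219.2]]
recess [array([501.3, 327.7]), array([60.2, 59.6]), np.float64(77.3)]
0.016 tray [[696.0, 329.0], [462.0, 378.0], [426.0, 227.0], [655.0, 172.0]]
   bin [[744.0, -278.0], [724.0, -191.0], [705.0, -176.0], [459.0, -235.0], [480.0, -328.0], [521.0, -332.0]]
0.032 tray [[692.0, 326.0], [461.0, 374.0], [425.0, 224.0], [652.0, 171.0]]
   bin [[740.0, -275.0], [720.0, -190.0], [701.0, -174.0], [458.0, -233.0], [479.0, -325.0], [519.0, -329.0]]
0.036 tray [[691.0, 325.0], [461.0, 373.0], [425.0, 224.0], [651.0, 170.0]]
   bin [[739.0, -274.0], [719.0, -189.0], [701.0, -174.0], [458.0, -232.0], [479.0, -324.0], [519.0, -328.0]]
0.06 tray [[686.0, 320.0], [459.0, 367.0], [424.0, 220.0], [646.0, 167.0]]
   bin [[733.0, -270.0], [713.0, -186.0], [695.0, -171.0], [457.0, -229.0], [477.0, -319.0], [516.0, -323.0]]
0.085 tray [[681.0, 314.0], [458.0, 361.0], [423.0, 217.0], [642.0, 165.0]]
   bin [[727.0, -266.0], [708.0, -183.0], [690.0, -169.0], [455.0, -225.0], [475.0, -314.0], [514.0, -318.0]]
```

Emit:
arm_command(
  series="-0.03 -0.04 0.8 0 0 0;0 0 0.83 0 0 0;0 0 0 0 0 0",
)

```text
time_s: 5.25
ee_pos: [0.7111, 0.0163, 0.0033]
tool_rot: [-0.002, -0.226, 0.974, 0.0]
contact_force: [-0.1, -0.1, -0.3]
finger_gap: 0.0855
grip_force: 0.0
```

Emit:
arm_command(
  series="0 0 0 0 0 0;0 0 0 0 0 0;0 0 0 0 0 0;0 0 0 0 0 0;0 0 0 0 0 0;0 0 0 0 0 0;0 0 0 0 0 0",
  fingers=-1,
)

```text
time_s: 6.12
ee_pos: [0.7127, 0.0163, 0.0068]
tool_rot: [0.001, -0.226, 0.974, -0.0]
contact_force: [-2.9, 0.2, 9.9]
finger_gap: 0.0471
grip_force: 59.8
```

Emit:
arm_command(
  series="0 0 -0.6 0 0 0;0 0 -0.8 0 0 0;0 0 -0.8 0 0 0;0 0 0 0 0 0",
)

```text
time_s: 6.62
ee_pos: [0.7133, 0.0163, 0.0628]
tool_rot: [0.001, -0.226, 0.974, -0.0]
contact_force: [-1.3, -0.6, -2.7]
finger_gap: 0.0469
grip_force: 61.8
```

```bash
python3 - <<'E'
from h import *
plan(501.3,328.2,80,77.2)
c=cam("top"); save(c,"t2.png")
# bin from cloud (average 4)
Ps=[cloud(c)]+[cloud(cam("top")) for _ in range(2)]
P=np.nanmedian(Ps,0)*1000; f=c["frame"]; hs=cv2.cvtColor(f,cv2.COLOR_RGB2HSV)
m=(hs[:,:,0]>100)&(hs[:,:,0]<130)&(hs[:,:,1]>110); m[:,:355]=0; m[:,430:]=0; m[:140]=0;m[250:]=0
Q=P[m]; np.save("binpts.npy",Q)
th=np.radians(13); e=np.array([np.cos(th),np.sin(th)]); o=np.array([-e[1],e[0]])
d=Q[:,:2]-[598,-256]; X=d@e; Y=d@o; Z=Q[:,2]
top=(Z>50)&(Z<66)&(X>-80)&(X<110)
for s in(1,-1):
    k=top&(Y*s>30); print("side",s,k.sum(),"polyfit Y(X)",np.round(np.polyfit(X[k],Y[k],1),4),"minmax",Y[k].min(),Y[k].max())
k=(Z>24)&(Z<38)&(X<-110); print("near",k.sum(),X[k].mean(),X[k].min(),X[k].max())
k=(Z>75); print("far",k.sum(),X[k].mean(),Y[k].mean(),Y[k].min(),Y[k].max())
E
```

```text
t 6.625 tcp [713.3  16.3  62.8] ytool 116.13 z [ 0.003  0.    -1.   ] gap 46.9 F [-1.3 -0.6 -2.7] q [ 0.05  1.14 -0.33  1.03  0.35  1.02  1.74]
shift units in present axes [ 2.12 14.93 -0.71] ; in target axes [11.03 10.29 -0.69] turn [-0.    0.02  4.53]
side 1 167 polyfit Y(X) [6.30000e-03 5.36778e+01] minmax 48.81526812106821 58.099739811592926
side -1 176 polyfit Y(X) [ 8.10000e-03 -4.12285e+01] minmax -46.082100486438996 -37.052599669150446
near 39 -126.24127413841362 -133.8048117065729 -110.57881995517425
far 42 121.01144700135666 7.126819605770206 -39.62275408661227 50.35368354373021
```

```bash
python3 - <<'E'
import cv2
i=cv2.imread("pics/t2.png"); cv2.imwrite("pics/v2.png",cv2.resize(i[120:260,250:430],None,fx=4,fy=4,interpolation=cv2.INTER_CUBIC))
E
```

```text
(no output)
```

View pics/v2.png

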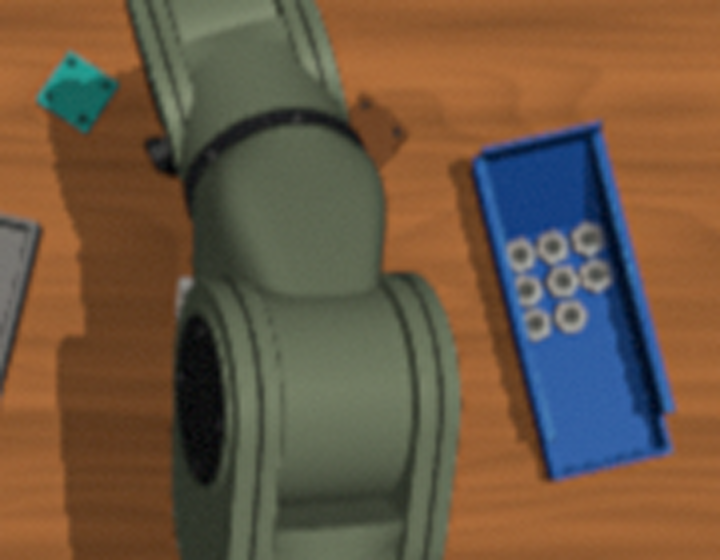

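The crop shows the arm hiding the plate, with the bin at (570,300) clear and the nuts undisturbed. I carry the plate over the recess and check it with the side camera.

Emit:
arm_command(
  series="0.14 0.99 -0.1 0 0 0;0.14 0.99 -0.1 0 0 0;0.14 0.99 -0.1 0 0 0;0.14 0.99 -0.1 0 0 0;0.14 0.99 -0.1 0 0 0;0.14 0.99 -0.1 0 0 0;0.14 0.99 -0.1 0 0 0;0.14 0.99 -0.1 0 0 0;0.14 0.99 -0.1 0 0 0;0.14 0.99 -0.1 0 0 0;0.14 0.99 -0.1 0 0 0;0.14 0.99 -0.1 0 0 0",
)

```text
time_s: 8.28
ee_pos: [0.543, 0.2649, 0.0899]
tool_rot: [-0.001, -0.226, 0.974, -0.0]
contact_force: [0.5, 0.0, -1.2]
finger_gap: 0.0468
grip_force: 61.9
```

Emit:
arm_command(
  series="0.14 0.99 0 0 0 0;0.14 0.99 0 0 0 0;0.14 0.99 0 0 0 0;0 0 0 0 0 0.91;0 0 0 0 0 0.91;0 0 0 0 0 0.91;0 0 0 0 0 0.9;0 0 0 0 0 0.9;0 0 0 0 0 0",
)

```text
time_s: 9.4
ee_pos: [0.5013, 0.3264, 0.09]
tool_rot: [-0.0, 0.111, 0.994, -0.0]
contact_force: [-0.4, -0.1, -2.2]
finger_gap: 0.0465
grip_force: 61.9
```

```bash
python3 - <<'E'
from h import *
plan(501.3,328.2,40,77.2)
c=cam("side"); s=r.state(); p=s["ee_pos"]
q=(p-c["eye"])@c["R"]; K=c["K"]; u=K[0][0]*q[0]/-q[2]+K[0][2]; v=K[1][1]*-q[1]/-q[2]+K[1][2]; print(u,v)
u,v=int(u),int(v); cv2.imwrite("pics/s2.png",cv2.resize(c["frame"][v-50:v+50,u-65:u+65,::-1],None,fx=6,fy=6,interpolation=cv2.INTER_CUBIC))
E
```

```text
t 9.4 tcp [501.3 326.4  90. ] ytool 77.26 z [-0.001 -0.001 -1.   ] gap 46.5 F [-0.4 -0.1 -2.2] q [-0.6   0.93 -0.05  1.54  0.07  0.68  0.66]
shift units in present axes [0.01 0.07 2.  ] ; in target axes [0.02 0.07 2.  ] turn [-0.01 -0.    0.01]
274.8518097538855 249.27782680215518
```

View pics/s2.png

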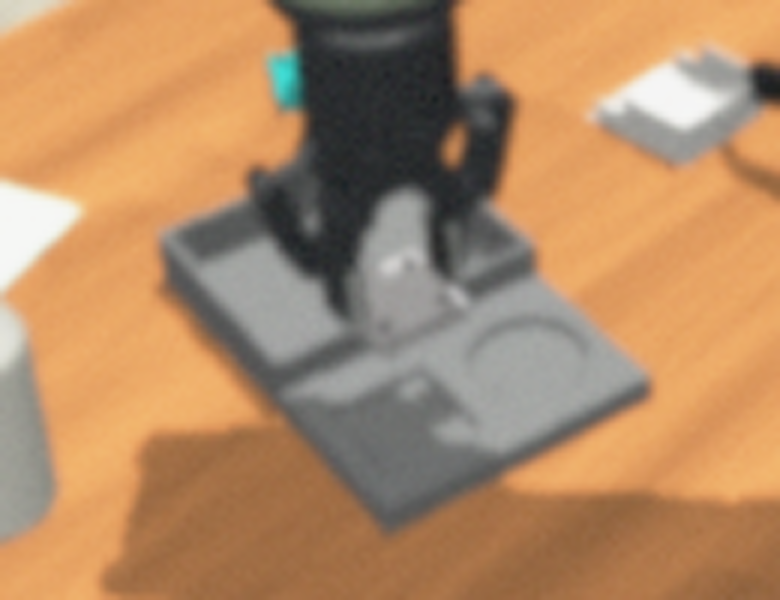

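The side crop shows the plate's face at (400,280) turned towards the camera, so it may have tilted in the grip. I check this with the depth image.

```bash
python3 - <<'E'
from h import *
c=cam("side"); P=cloud(c)*1000; f=c["frame"]
hs=cv2.cvtColor(f,cv2.COLOR_RGB2HSV)
d=P-r.state()["ee_pos"]*1000
th=np.radians(77.26-90); a=d[:,:,0]*np.cos(th)+d[:,:,1]*np.sin(th); b=-d[:,:,0]*np.sin(th)+d[:,:,1]*np.cos(th)
m=(abs(a)<45)&(abs(b)<45)&(d[:,:,2]<45)&(d[:,:,2]>-60)&(hs[:,:,2]>95)
print(m.sum()); Q=np.c_[a[m],b[m],d[:,:,2][m]]; v,u=np.nonzero(m)
s=(249-50,274-65)
for i in range(0,len(Q),max(1,len(Q)//45)): print("crop",(u[i]-s[1])*6,(v[i]-s[0])*6,np.round(Q[i]),f[v[i],u[i]])
mu=Q.mean(0); print(mu,np.linalg.svd(Q-mu,full_matrices=False)[1:])
E
```

```text
262
crop 426 240 [  8. -24.  21.] [97 98 95]
crop 414 252 [ 18. -22.   8.] [186 185 183]
crop 396 258 [ 22. -14.   6.] [185 183 182]
crop 426 258 [ 11. -25.   8.] [121 121 119]
crop 390 264 [ 21. -10.   5.] [190 190 187]
crop 420 264 [  9. -20.   7.] [158 156 153]
crop 360 270 [-13.  24.  40.] [143 142 142]
crop 390 270 [14. -6.  8.] [176 174 173]
crop 420 270 [  8. -19.   5.] [157 154 154]
crop 348 276 [-12.  30.  39.] [103 105 103]
crop 378 276 [15.  0.  6.] [159 159 157]
crop 408 276 [  4. -10.   8.] [159 158 156]
crop 438 276 [ -2. -24.   5.] [119 116 115]
crop 354 282 [-13.  28.  35.] [118 119 117]
crop 384 282 [9. 0. 6.] [162 159 160]
crop 414 282 [ -3. -10.   9.] [156 155 152]
crop 444 282 [-11. -22.   8.] [135 134 133]
crop 366 288 [12.  9.  5.] [145 145 141]
crop 396 288 [ 4. -3.  5.] [159 159 156]
crop 426 288 [ -5. -15.   5.] [158 156 156]
crop 324 294 [ 1. 37. 23.] [98 98 95]
crop 372 294 [ 5. 10.  6.] [153 151 149]
crop 402 294 [-4. -2.  6.] [156 156 153]
crop 432 294 [-13. -14.   6.] [150 150 149]
crop 324 300 [ 3. 37. 18.] [109 110 109]
crop 372 300 [-0. 13.  7.] [151 
[... 723 characters left out ...]
 16.   5.] [125 124 123]
crop 414 324 [-24.   4.   4.] [141 140 138]
crop 444 324 [-25. -12.  -4.] [138 140 140]
crop 372 330 [-20.  24.   8.] [138 136 136]
crop 402 330 [-25.  11.   5.] [139 138 140]
crop 432 330 [-25.  -5.  -4.] [141 141 141]
crop 384 336 [-24.  21.   5.] [133 130 130]
crop 414 336 [-24.   4.  -3.] [140 139 138]
crop 384 342 [-26.  22.   4.] [129 128 127]
crop 372 348 [-18.  25.  -4.] [133 133 132]
crop 378 354 [-23.  24.  -5.] [147 148 146]
[-8.21287346  1.1135519   7.3331739 ] (array([302.78027615, 215.58212825, 125.68003626]), array([[-0.31528264,  0.94208051,  0.11437298],
       [-0.93720416, -0.29015354, -0.19354403],
       [ 0.14914833,  0.1682119 , -0.97440214]]))
```

The depth shows the plate is level in the grip. Its top is 6 mm above the TCP and it is centred. I lower it.

Emit:
arm_command(
  series="-0.01 0.07 0.9 0 0 0;0 0 0.8 0 0 0;0 0 0.7 0 0 0;0 0 0.24 0 0 0;0 0 0 0 0 0",
)

```text
time_s: 10.12
ee_pos: [0.5023, 0.3281, 0.0245]
tool_rot: [-0.0, 0.111, 0.994, -0.0]
contact_force: [-0.0, -0.3, -1.5]
finger_gap: 0.0466
grip_force: 62.1
```

Emit:
arm_command(
  series="0 0 0.1 0 0 0;0 0 0.06 0 0 0;0 0 0 0 0 0",
)

```text
time_s: 10.5
ee_pos: [0.5023, 0.3281, 0.0206]
tool_rot: [0.0, 0.111, 0.994, 0.0]
contact_force: [-0.1, -0.6, -2.5]
finger_gap: 0.0466
grip_force: 62.1
```

```bash
python3 - <<'E'
from h import *
plan(501.3,328.2,17,77.2)
E
```

```text
t 10.5 tcp [502.3 328.1  20.6] ytool 77.21 z [ 0.  0. -1.] gap 46.6 F [-0.1 -0.6 -2.5] q [-0.61  1.04 -0.05  1.56  0.08  0.55  0.65]
shift units in present axes [ 0.04 -0.01  0.15] ; in target axes [ 0.04 -0.01  0.15] turn [0. 0. 0.]
```

Emit:
arm_command(
  series="0.02 0 0.08 0 0 0;0 0 0.06 0 0 0;0 0 0 0 0 0",
)

```text
time_s: 10.88
ee_pos: [0.5018, 0.3282, 0.017]
tool_rot: [-0.0, 0.111, 0.994, -0.0]
contact_force: [0.1, 0.2, -2.3]
finger_gap: 0.0466
grip_force: 62.2
```

Emit:
arm_command(
  series="0 0 0 0 0 0;0 0 0 0 0 0;0 0 0 0 0 0;0 0 0 0 0 0;0 0 0 0 0 0;0 0 0 0 0 0",
  fingers=1,
)

```text
time_s: 11.62
ee_pos: [0.5018, 0.3282, 0.017]
tool_rot: [0.0, 0.111, 0.994, -0.0]
contact_force: [0.3, 0.9, -0.6]
finger_gap: 0.0852
grip_force: 0.0
```

Emit:
arm_command(
  series="0 0 -1 0 0 0;0 0 -1 0 0 0;0 0 -1 0 0 0;0 0 -1 0 0 0;1 -1 0 0 0 0;1 -1 0 0 0 0;1 -1 0 0 0 0;1 -1 0 0 0 0;0 -1 0 0 0 0;0 -1 0 0 0 0;0 -1 0 0 0 0;0 0 0 0 0 0",
)

```text
time_s: 13.12
ee_pos: [0.3654, 0.1785, 0.1172]
tool_rot: [-0.0, 0.112, 0.994, -0.0]
contact_force: [0.3, 1.1, 0.9]
finger_gap: 0.0853
grip_force: 0.0
```

```bash
python3 - <<'E'
from h import *
plan(475,26,140,90)
c=cam("side"); P=cloud(c)*1000; f=c["frame"]
m=(abs(P[:,:,0]-501)<45)&(abs(P[:,:,1]-328)<45)&(P[:,:,2]>-5)&(P[:,:,2]<40)
v,u=np.nonzero(m); 
cv2.imwrite("pics/s3.png",cv2.resize(f[v.min()-10:v.max()+10,u.min()-15:u.max()+15,::-1],None,fx=7,fy=7,interpolation=cv2.INTER_CUBIC))
k=m&(abs(P[:,:,0]-501)<18)&(abs(P[:,:,1]-328)<18); print("centre z",np.nanmedian(P[k][:,2])); Q=P[k]; A=np.c_[Q[:,:2],np.ones(len(Q))]; print("slope",np.linalg.lstsq(A,Q[:,2],rcond=None)[0])
t=cam("top"); save(t,"t3.png")
E
```

```text
t 13.125 tcp [365.4 178.5 117.2] ytool 77.11 z [-0.    -0.001 -1.   ] gap 85.3 F [0.3 1.1 0.9] q [-0.51  0.71 -0.04  2.2   0.12  0.24  0.69]
shift units in present axes [-5.63 -4.97 -0.91] ; in target axes [-4.38 -6.1  -0.91] turn [-0.  -0.  -1.5]
centre z 22.191235302379262
slope [-1.35635465e-02 -1.30502078e-02  3.33303520e+01]
```

View pics/s3.png

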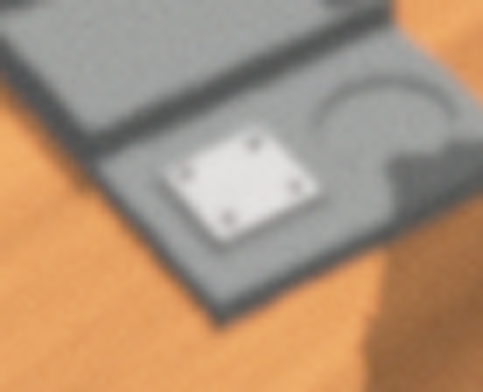

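The plate is seated: in the crop at (240,185) it lies flat, with its top at z = 22 mm. Next I go over the scoop handle.

Emit:
arm_command(
  series="0 0 -0.45 0 0 -0.75;0 0 -0.46 0 0 -0.75;-0.67 -0.87 0 0 0 0;-0.67 -0.87 0 0 0 0;-0.67 -0.87 0 0 0 0;-0.67 -0.87 0 0 0 0;-0.67 -0.87 0 0 0 0;-0.67 -0.87 0 0 0 0;-0.67 -0.86 0 0 0 0;0 0 0 0 0 0",
)

```text
time_s: 14.48
ee_pos: [0.484, 0.0271, 0.1397]
tool_rot: [0.0, 0.0, 1.0, -0.0]
contact_force: [-1.1, 0.1, -0.4]
finger_gap: 0.0853
grip_force: 0.0
```

```bash
python3 - <<'E'
from h import *
plan(483,26.6,43,90)
c=cam("side"); P=cloud(c)*1000; f=c["frame"]
# black handle points from the side view
m=(f.max(2)<60)&(abs(P[:,:,0]-473)<60)&(abs(P[:,:,1]-26)<25)&(P[:,:,2]>40)&(P[:,:,2]<95)
Q=P[m]; print(len(Q)); 
if len(Q)>5: print("handle",Q.min(0),Q.max(0),Q.mean(0),np.polyfit(Q[:,0],Q[:,1],1),np.polyfit(Q[:,0],Q[:,2],1))
E
```

```text
t 14.475 tcp [484.   27.1 139.7] ytool 89.99 z [ 0.001 -0.    -1.   ] gap 85.3 F [-1.1  0.1 -0.4] q [ 0.    0.73 -0.22  1.92  0.29  0.53  1.16]
shift units in present axes [ 0.04 -0.02  3.87] ; in target axes [ 0.04 -0.02  3.87] turn [-0.  0. -0.]
75
handle [429.84460955  29.99958686  58.08715346] [509.78771348  40.34982035  84.37546182] [467.50927726  34.58632322  72.04407834] [-2.11985686e-02  4.44968507e+01] [ -0.20575114 168.23464299]
```

Emit:
arm_command(
  series="0.04 -0.02 0.9 0 0 0.12;0 0 0.97 0 0 0;0 0 1 0 0 0;0 0 1 0 0 0;0 0 0 0 0 0",
)

```text
time_s: 15.15
ee_pos: [0.4812, 0.0285, 0.0422]
tool_rot: [-0.001, 0.007, 1.0, -0.0]
contact_force: [0.6, -0.1, 0.3]
finger_gap: 0.0853
grip_force: 0.0
```

Emit:
arm_command(
  series="0 0 0 0 0 0;0 0 0 0 0 0;0 0 0 0 0 0;0 0 0 0 0 0;0 0 0 0 0 0;0 0 0 0 0 0;0 0 0 0 0 0;0 0 0 0 0 0;0 0 0 0 0 0;0 0 0 0 0 0",
  fingers=-1,
)

```text
time_s: 16.4
ee_pos: [0.4821, 0.0273, 0.0433]
tool_rot: [0.0, 0.008, 1.0, -0.0]
contact_force: [-1.8, -1.4, 6.4]
finger_gap: 0.0149
grip_force: 60.5
```

Emit:
arm_command(
  series="0 0 -0.5 0 0 0;0 0 -1 0 0 0;0 0 -1 0 0 0;0 0 -1 0 0 0;0 0 -1 0 0 0;0 0 0 0 0 0",
)

```text
time_s: 17.15
ee_pos: [0.4825, 0.0273, 0.1573]
tool_rot: [0.001, 0.008, 1.0, 0.0]
contact_force: [0.1, 0.9, -3.0]
finger_gap: 0.0149
grip_force: 59.4
```

```bash
python3 - <<'E'
from h import *
plan(483,26.6,43,90)
c=cam("side"); P=cloud(c)*1000; f=c["frame"]; hs=cv2.cvtColor(f,cv2.COLOR_RGB2HSV)
m=(hs[:,:,1]<50)&(hs[:,:,2]>110)&(abs(P[:,:,0]-578)<60)&(abs(P[:,:,1]-24)<55)&(P[:,:,2]>60)
v,u=np.nonzero(m); print(m.sum()); Q=P[m]; print(Q.min(0),Q.max(0))
v0,u0=int(np.median(v)),int(np.median(u)); cv2.imwrite("pics/s4.png",cv2.resize(f[v0-45:v0+45,u0-60:u0+60,::-1],None,fx=6,fy=6,interpolation=cv2.INTER_CUBIC))
for i in range(0,len(Q),max(1,len(Q)//40)): print(u[i],v[i],np.round(Q[i]))
E
```

```text
t 17.15 tcp [482.5  27.3 157.3] ytool 89.05 z [ 0.003  0.    -1.   ] gap 14.9 F [ 0.1  0.9 -3. ] q [ 0.01  0.69 -0.23  1.9   0.28  0.57  1.15]
shift units in present axes [-0.01 -0.03  4.57] ; in target axes [-0.02 -0.03  4.57] turn [ 0.    0.02 -0.11]
300
[518.00014425 -13.70788423 112.30646203] [619.61126498  67.093341   165.28562594]
326 181 [585. -11. 139.]
327 182 [578.  -8. 139.]
322 183 [604. -11. 124.]
329 183 [570.  -9. 137.]
321 184 [608. -11. 118.]
328 184 [575. -10. 131.]
318 185 [612.   1. 117.]
326 185 [584. -10. 123.]
333 185 [521.  29. 165.]
322 186 [599.  -6. 115.]
329 186 [569.  -8. 126.]
316 187 [610.  15. 116.]
323 187 [590.   0. 117.]
330 187 [562.  -6. 125.]
316 188 [605.  21. 117.]
323 188 [583.   7. 119.]
330 188 [540.  22. 143.]
312 189 [586.  63. 140.]
319 189 [594.  17. 115.]
326 189 [575.   1. 115.]
333 189 [520.  31. 151.]
312 190 [586.  63. 136.]
319 190 [588.  24. 117.]
326 190 [539.  44. 146.]
333 190 [540.   5. 126.]
311 191 [589.  65. 131.]
318 191 [557.  65. 144.]
325 191 [538.  51. 145.]
332 191 [527.  27. 138.]
310 192 [597.  62. 123.]
317 192 [565.  61. 136.]
324 192 [540.  54. 142.]
331 192 [531.  27. 133.]
314 193 [577.  64. 128.]
321 193 [546.  62. 139.]
328 193 [538.  35. 130.]
316 194 [565.  67. 130.]
323 194 [542.  58. 135.]
315 195 [574.  61. 120.]
322 195 [543.  61. 132.]
317 196 [564.  63. 120.]
324 196 [539.  56. 127.]
323 197 [541.  58. 123.]
```

View pics/s4.png

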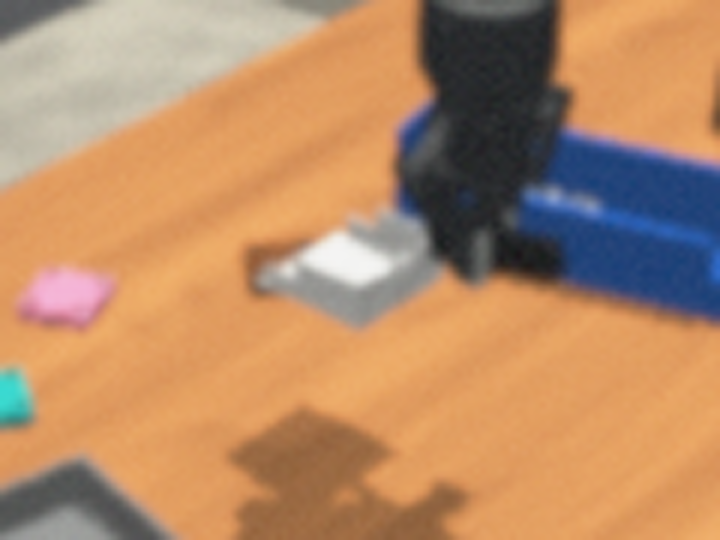

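The scoop is held level: in the crop its bowl is at (350,265), behind the gripper at (480,200). I compute the entry over the bin.

```bash
cat >> h.py <<'E'
BC=np.array([594.5,-251.]); BY=13.4
def binlip(lx,lz,p,ly=0):
    """TCP for lip at bin-frame lx,ly, height lz (mm), pitch p deg lip down"""
    a=np.radians(p); dx=-135.5*np.cos(a)+43.3*np.sin(a); dz=135.5*np.sin(a)+43.3*np.cos(a)
    t=np.radians(BY); X=lx+dx
    w=BC+[X*np.cos(t)-ly*np.sin(t),X*np.sin(t)+ly*np.cos(t)]
    plan(w[0],w[1],lz+dz,90+BY,p)
def tobin(w):
    t=np.radians(BY); d=np.asarray(w)[:,:2]-BC; return np.c_[d@[np.cos(t),np.sin(t)],d@[-np.sin(t),np.cos(t)]]
E
python3 - <<'E'
from h import *
c=cam("top")
px=np.array([[152,233],[199,220],[250,208],[161,285],[214,271],[264,262],[175,335],[227,323]])/6+[355,145]-.4
print(np.round(tobin(onplane(c,px,.017)*1000),0))
binlip(-40,60,4)
E
```

```text
[[ 48.  26.]
 [ 49.  -1.]
 [ 49. -29.]
 [ 20.  28.]
 [ 20.  -2.]
 [ 19. -29.]
 [ -8.  27.]
 [ -8.  -1.]]
t 17.25 tcp [481.8  27.3 155.5] ytool 89.06 z [-0. -0. -1.] gap 14.9 F [ 0.2  0.1 -2. ] q [ 0.01  0.7  -0.23  1.91  0.28  0.57  1.15]
shift units in present axes [  1.98 -12.76   1.72] ; in target axes [  4.95 -11.87   2.06] turn [ 0.06  0.46 -1.67]
```

Emit:
arm_command(
  series="0 0 0 0 0 -0.83;0 0 0 0 0 -0.84;0.45 -0.99 0 0 0 0;0.45 -0.99 0 0 0 0;0.45 -0.99 0 0 0 0;0.45 -0.99 0 0 0 0;0.45 -0.99 0 0 0 0;0.45 -0.99 0 0 0 0;0.45 -0.99 0 0 0 0;0.45 -0.99 0 0 0 0;0.45 -0.99 0 0 0 0;0.45 -0.99 0 0 0 0",
)

```text
time_s: 18.75
ee_pos: [0.4294, -0.2401, 0.1547]
tool_rot: [-0.001, -0.117, 0.993, 0.0]
contact_force: [0.4, 0.3, -1.5]
finger_gap: 0.0152
grip_force: 59.4
```

Emit:
arm_command(
  series="0.3 -0.99 0 0 0 0;0.3 -0.97 0 0 0 0;0 0 0 0 0.46 0;0 0 0 0 0 0",
)

```text
time_s: 19.25
ee_pos: [0.4271, -0.2899, 0.1546]
tool_rot: [-0.035, -0.117, 0.992, -0.004]
contact_force: [0.9, -0.4, -1.0]
finger_gap: 0.0151
grip_force: 59.4
```

```bash
python3 - <<'E'
from h import *
binlip(-40,35,4,-0.8)
c=cam("top"); f=c["frame"]
cv2.imwrite("pics/v5.png",cv2.resize(f[145:260,345:440,::-1],None,fx=5,fy=5,interpolation=cv2.INTER_CUBIC))
P=cloud(c)*1000; m=(f.min(2)>140)&(P[:,:,2]>40)&(P[:,:,1]<-180)&(P[:,:,1]>-340)&(P[:,:,0]>400)
B=tobin(P[m]); print(m.sum(),B.min(0),B.max(0),np.median(B,0))
E
```

```text
t 19.25 tcp [ 427.1 -289.9  154.6] ytool 103.49 z [-0.068 -0.015 -0.998] gap 15.1 F [ 0.9 -0.4 -1. ] q [ 0.71  0.77 -0.39  1.74  0.44  0.78  1.89]
shift units in present axes [-0.17 -0.07  2.67] ; in target axes [-0.17 -0.07  2.67] turn [0.01 0.   0.01]
341 [-116.55437331  -33.42238038] [-40.26118016  37.87896929] [-64.28948499  -6.44323232]
```

View pics/v5.png

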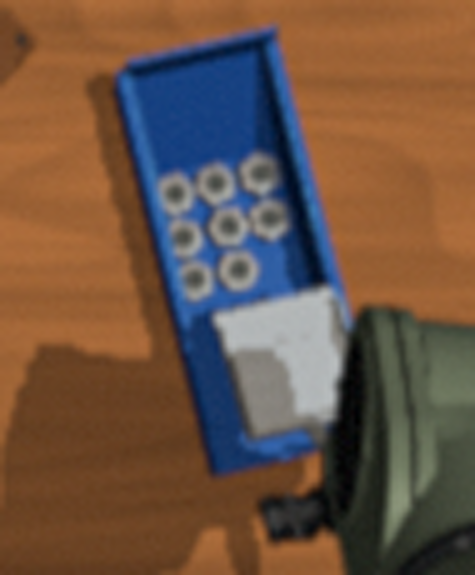

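The top view shows the bowl over the near part of the bin at (280,360), behind the nuts at (240,270). It is centred within about 2 mm by depth. I descend.

Emit:
arm_command(
  series="-0.06 -0.05 0.9 0 0 0;-0.06 -0.05 0.9 0 0 0;-0.05 0 0.87 0 0 0;0 0 0 0 0 0",
)

```text
time_s: 19.8
ee_pos: [0.4262, -0.2926, 0.0877]
tool_rot: [-0.035, -0.117, 0.993, -0.003]
contact_force: [0.0, -1.1, -1.7]
finger_gap: 0.0156
grip_force: 59.4
```

Emit:
arm_command(
  series="-0.03 0 0.4 0 0 0;-0.03 0 0.4 0 0 0;-0.02 0 0.3 0 0 0;0 0 0 0 0 0",
)

```text
time_s: 20.3
ee_pos: [0.427, -0.2929, 0.0607]
tool_rot: [-0.035, -0.117, 0.993, -0.004]
contact_force: [-1.0, -0.6, -1.9]
finger_gap: 0.0153
grip_force: 59.4
```

```bash
python3 - <<'E'
from h import *
binlip(-40,4.5,4,-1.5)
E
```

```text
t 20.3 tcp [ 427.  -292.9   60.7] ytool 103.43 z [-0.068 -0.016 -0.998] gap 15.3 F [-1.  -0.6 -1.9] q [ 0.67  0.92 -0.3   1.8   0.54  0.57  1.81]
shift units in present axes [-0.03  0.02  0.14] ; in target axes [-0.03  0.02  0.14] turn [0. 0. 0.]
```

Emit:
arm_command(
  series="-0.01 0 0.12 0 0 0;0 0 0.03 0 0 0;0 0 0 0 0 0",
)

```text
time_s: 20.68
ee_pos: [0.4271, -0.2931, 0.0574]
tool_rot: [-0.034, -0.117, 0.993, -0.004]
contact_force: [0.4, 0.7, -1.4]
finger_gap: 0.0156
grip_force: 59.4
```

Emit:
arm_command(
  series="-0.5 0 -0.035 0 0 0;-0.7 0 -0.05 0 0 0;-0.7 0 -0.05 0 0 0;-0.7 0 -0.05 0 0 0;-0.5 0 -0.035 0 0 0;0 0 0 0 0 0",
)

```text
time_s: 21.42
ee_pos: [0.5034, -0.2745, 0.0574]
tool_rot: [-0.034, -0.117, 0.993, -0.004]
contact_force: [-1.1, 0.1, -3.2]
finger_gap: 0.0154
grip_force: 59.3
```

```bash
python3 - <<'E'
from h import *
binlip(66,4.5,4,-1.5)
c=cam("top"); f=c["frame"]
cv2.imwrite("pics/v6.png",cv2.resize(f[145:260,345:440,::-1],None,fx=5,fy=5,interpolation=cv2.INTER_CUBIC))
E
```

```text
t 21.425 tcp [ 503.4 -274.5   57.4] ytool 103.46 z [-0.067 -0.016 -0.998] gap 15.4 F [-1.1  0.1 -3.2] q [ 0.58  0.98 -0.33  1.59  0.49  0.72  1.8 ]
shift units in present axes [-1.11  0.01 -0.07] ; in target axes [-1.11  0.01 -0.07] turn [0.   0.01 0.01]
```

View pics/v6.png

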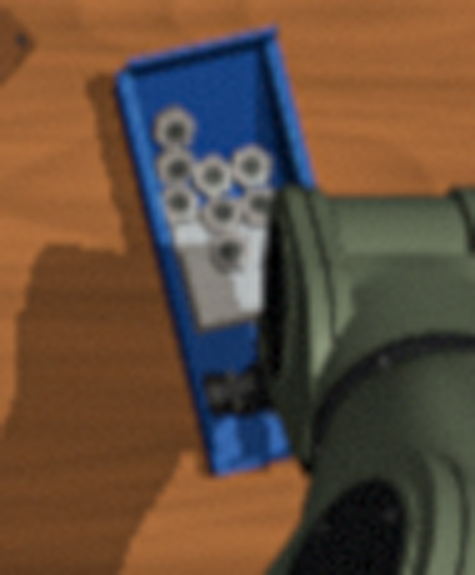

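The view shows one nut in the bowl at (230,250) and the others crowding at the lip at about (215,200). I push on to the ramp and up it.

Emit:
arm_command(
  series="-0.55 0 -0.04 0 0 0;-0.55 0 -0.04 0 0 0;-0.5 0 -0.4 0 0 0;-0.5 0 -0.4 0 0 0;0 0 0 0 0 0",
)

```text
time_s: 22.1
ee_pos: [0.5506, -0.2648, 0.0766]
tool_rot: [-0.039, -0.116, 0.992, -0.005]
contact_force: [-32.8, -4.2, 24.7]
finger_gap: 0.0149
grip_force: 62.6
```

```bash
python3 - <<'E'
from h import *
binlip(66,4.5,4,-1.5)
c=cam("top"); f=c["frame"]
cv2.imwrite("pics/v7.png",cv2.resize(f[145:260,345:440,::-1],None,fx=5,fy=5,interpolation=cv2.INTER_CUBIC))
E
```

```text
t 22.1 tcp [ 550.6 -264.8   76.6] ytool 103.31 z [-0.077 -0.019 -0.997] gap 14.9 F [-32.8  -4.2  24.7] q [ 0.53  1.   -0.35  1.41  0.44  0.88  1.82]
shift units in present axes [0.74 0.07 0.84] ; in target axes [0.75 0.07 0.83] turn [-0.   -0.06 -0.01]
```

View pics/v7.png

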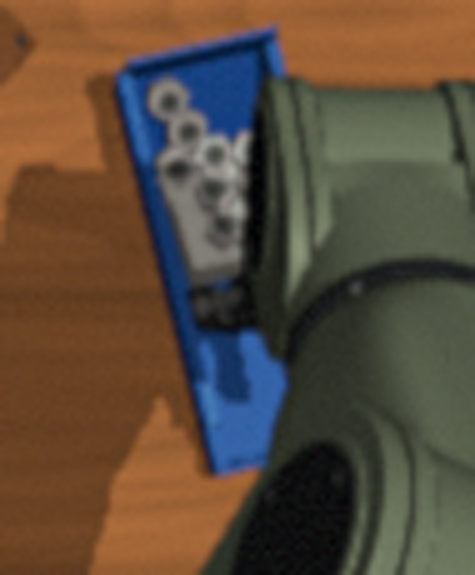

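The view shows several nuts in the bowl at about (215,190), others at its lip, and a contact force of about 40 N against the ramp. I tip the lip up while backing off, then lift.

Emit:
arm_command(
  series="0.2 0 -0.15 0 -0.3 0;0.3 0 -0.15 0 -0.5 0;0.3 0 -0.15 0 -0.5 0;0.2 0 -0.15 0 -0.5 0;0 0 -0.3 0 -0.2 0;0 0 0 0 0 0",
)

```text
time_s: 22.9
ee_pos: [0.5291, -0.2693, 0.0983]
tool_rot: [0.114, -0.116, 0.987, 0.013]
contact_force: [0.4, 0.2, -3.8]
finger_gap: 0.0151
grip_force: 59.2
```

```bash
cat >> h.py <<'E'
def frames(n,k=2):
    cs=[cam(n) for _ in range(k)]; return cs[0],np.nanmedian([cloud(c) for c in cs],0)*1000
def inscoop(P,f,pitch,off=95.5,dz=43.3):
    """top-view points in the scoop frame, from tool pose and pitch deg (lip down)"""
    s=r.state(); M=R.from_quat(np.roll(s["tool_rot"],-1)).as_matrix(); S=M@np.diag([-1,1,-1.])
    d=(P-s["ee_pos"]*1000)@S; return d+[-off,0,dz]
def grid(P,f,xr=(-45,55),st=8):
    q=inscoop(P,f,0); ok=(abs(q[:,:,1])<42)&(q[:,:,0]>xr[0])&(q[:,:,0]<xr[1])&(q[:,:,2]>-15)&(q[:,:,2]<50)
    for a in np.arange(xr[1]-st,xr[0]-1,-st):
        row=[]
        for b in np.arange(36,-42,-st):
            k=ok&(abs(q[:,:,0]-a-st/2)<st/2)&(abs(q[:,:,1]-b)<st/2); row.append("%4.0f"%np.median(q[:,:,2][k]) if k.sum() else "   .")
        print("%4d"%(a+st/2),"".join(row))
E
python3 - <<'E'
from h import *
binlip(66,4.5,-10,-1.5)
c,P=frames("top"); save(c,"t8.png"); grid(P,c["frame"])
c,P=frames("side"); save(c,"s8.png"); print("side"); grid(P,c["frame"])
E
```

```text
t 22.9 tcp [ 529.1 -269.3   98.3] ytool 103.37 z [ 0.223  0.052 -0.973] gap 15.1 F [ 0.4  0.2 -3.8] q [ 0.72  0.89 -0.43  1.75  0.48  0.41  1.84]
shift units in present axes [0.96 0.05 2.84] ; in target axes [0.8  0.04 2.89] turn [-0.    0.38 -0.  ]
  51    .   .   .   .   .   .   .   .   .   .
  43    .   .   .   .   .   .   .   .   .   .
  35    .   .   .   .   .   .   .   .   .   .
  27    .   .   .   .   .   .   .   .   .   .
  19    . -12   .   . -14   . -15   . -15 -14
  11   -6 -15 -15  -5  -9 -15   . -13 -13  -8
   3   -6 -12 -12  -2   0  -4  -4  -2  -0  -1
  -5   -2 -11 -11  -3  -2   0  -2   1  -0   0
 -13   10 -10 -14  -3  -2  -8  -7   3  -1   1
 -21    6 -11 -12   1   3  -4 -11  -9  -8   4
 -29   11  -7  -7   4   6   1  -8 -11  -9  12
 -37   15  -7 -10   4   4  -4  -7  -7  -6   2
side
  51    .   .   .   .   .   .   .   .   .   .
  43    .   .   .   .   .   .   .   .   .   .
  35    .   .   .   .   .   .   .   .   .   .
  27    .   .   .   .   .   .   .   .   .   .
  19  -15   .   .   .   .   .   .   .   .   .
  11   -8   . -10  -2 -14   .   .  -3   .  -5
   3   -6   .  -4  -3  -3  -1  -3  -0  -4  -2
  -5   -2   .   .   .   1   0  -2  -1   3  10
 -13    4   .   .   .   2   3  -2   1   .   7
 -21    4   .   .   .   3   .   .   .  -6   7
 -29    5   .   .   4   4   .  -1   .  -8   2
 -37    5   .   .   .   6   .  -7  -6   8   9h.py:35: RuntimeWarning: All-NaN slice encountered
  cs=[cam(n) for _ in range(k)]; return cs[0],np.nanmedian([cloud(c) for c in cs],0)*1000
```

Emit:
arm_command(
  series="0 0 -0.2 0 -0.4 0;0 0 -0.2 0 -0.4 0;0 0 -0.2 0 -0.3 0;-0.3 0 -0.7 0 0 0;-0.3 0 -0.7 0 0 0;-0.3 0 -0.7 0 0 0;0 0 0 0 0 0",
)

```text
time_s: 23.98
ee_pos: [0.526, -0.2697, 0.1698]
tool_rot: [0.196, -0.115, 0.974, 0.022]
contact_force: [-0.6, -0.4, -4.1]
finger_gap: 0.0155
grip_force: 59.2
```

```bash
cat >> h.py <<'E'
def nuts(c,P,box,zmin):
    """dark bores (blackhat) on grey tops inside world box (x0,x1,y0,y1 mm)"""
    f=c["frame"]; g=cv2.cvtColor(f,cv2.COLOR_RGB2GRAY)
    m=(P[:,:,0]>box[0])&(P[:,:,0]<box[1])&(P[:,:,1]>box[2])&(P[:,:,1]<box[3])
    v,u=np.nonzero(m); v0,v1,u0,u1=v.min()-4,v.max()+4,u.min()-4,u.max()+4
    k=6; b=cv2.resize(g[v0:v1,u0:u1],None,fx=k,fy=k,interpolation=cv2.INTER_CUBIC)
    h=cv2.morphologyEx(b,cv2.MORPH_BLACKHAT,cv2.getStructuringElement(cv2.MORPH_ELLIPSE,(31,31)))
    n,_,st,ce=cv2.connectedComponentsWithStats((h>25).astype(np.uint8))
    out=[]
    for i in range(1,n):
        w_,h_=st[i,2],st[i,3]
        if 100<st[i,4]<900 and max(w_,h_)<36 and max(w_,h_)<2.2*min(w_,h_):
            uv=(ce[i]+.5)/k-.5+[u0,v0]; a,bb=int(round(uv[0])),int(round(uv[1]))
            if f[bb,a].astype(int).ptp()<60 if False else np.ptp(f[bb,a].astype(int))<60: out.append((uv,P[bb,a],st[i,4]))
    return out
E
python3 - <<'E' 2>/dev/null
from h import *
binlip(66,4.5,-10,-1.5)
c,P=frames("top"); save(c,"t9.png")
for n in nuts(c,P,(450,760,-350,-150),0): print(np.round(n[0],1),np.round(n[1]),"bin",np.round(tobin([n[1]])[0]),n[2])
grid(P,c["frame"])
E
```

```text
t 23.975 tcp [ 526.  -269.7  169.8] ytool 103.43 z [ 0.376  0.089 -0.922] gap 15.5 F [-0.6 -0.4 -4.1] q [ 0.89  0.79 -0.6   1.83  0.46  0.34  1.9 ]
shift units in present axes [2.41 0.04 5.33] ; in target axes [1.17 0.03 5.73] turn [-0.01  1.48  0.01]
[377.6 164. ] [ 693. -206.   45.] bin [106.  21.] 377
[382.3 169.3] [ 679. -220.   34.] bin [89. 11.] 449
[407.5 171.5] [ 646. -276.  170.] bin [ 44. -37.] 130
[405.  176.7] [ 629. -268.  164.] bin [ 30. -25.] 463
[395.7 177.8] [ 626. -242.  166.] bin [32.  2.] 494
[380.6 181.1] [ 643. -218.   20.] bin [54. 21.] 253
[373.2 182.7] [ 636. -192.   20.] bin [54. 47.] 150
[384.9 183.8] [ 610. -212.  152.] bin [24. 35.] 117
[397.2 186.3] [ 604. -246.  157.] bin [10.  3.] 456
[404.9 207.5] [ 534. -261.  195.] bin [-61.   5.] 253
[429.2 213. ] [ 515. -315.  248.] bin [-93. -44.] 172
[435. 214.] [ 510. -328.  260.] bin [-100.  -56.] 577
[417.8 224.9] [ 468. -252.  401.] bin [-123.   28.] 334
[409.4 232.7] [ 453. -240.  350.] bin [-135.   43.] 190
[395.8 236.6] [ 463. -261.   32.] bin [-130.   21.] 112
[429.  237.1] [ 433. -252.  510.] bin [-157.   36.] 105
  51    .   .   .   .   .   .   .   .   .   .
  43    .   .   .   .   .   .   .   .   .   .
  35    .   .   .   .   .   .   .   .   .   .
  27    .   .   .   .   .   .   .   .   .   .
  19    .   .   . -14 -13 -14 -15 -14   .   .
  11   -6 -14 -13 -14  -7  -7 -14  -8 -12  -2
   3   -2 -12 -14  -2  -0  -2  -4  -2  -1  -2
  -5    2 -11 -10  -0  -0   1  -1   0   1   4
 -13    7 -10 -12  -4   2 -11 -10   1   0  11
 -21   13 -12  -8   2   4   1  -9 -10  -9   4
 -29    3  -9  -8   4   5   5  -8  -9 -10   3
 -37   11  -7  -6  -3   4  -5  -6  -7  -7   6
```

Three nuts are in the raised scoop, with bores found at (405,177), (396,178) and (397,186), z ≈ 160 mm. The scoop has slipped about 10° nose-down in the grip, but it is still about 12° nose-up. I carry it to the tray.

Emit:
arm_command(
  series="-0.04 0.3 0.02 0 0 0;-0.08 0.6 0.03 0 0 0;-0.08 0.9 0.03 0 0 0;-0.08 0.9 0.03 0 0 0;-0.08 0.9 0.03 0 0 0;-0.08 0.9 0.03 0 0 0;-0.08 0.9 0.03 0 0 0;-0.08 0.9 0.03 0 0 0;-0.08 0.9 0.03 0 0 0;-0.08 0.9 0.03 0 0 0;-0.08 0.9 0.03 0 0 0;-0.08 0.9 0.03 0 0 0",
)

```text
time_s: 25.58
ee_pos: [0.4998, -0.0253, 0.1836]
tool_rot: [0.185, -0.116, 0.976, 0.027]
contact_force: [-0.2, 0.2, -3.1]
finger_gap: 0.0154
grip_force: 59.3
```

Emit:
arm_command(
  series="-0.08 0.9 0.03 0 0 0;-0.08 0.9 0.03 0 0 0;-0.08 0.9 0.03 0 0 0;-0.08 0.9 0.03 0 0 0;-0.08 0.9 0.03 0 0 0;-0.08 0.9 0.03 0 0 0;-0.08 0.9 0.03 0 0 0;-0.08 0.9 0.03 0 0 0;-0.08 0.9 0.03 0 0 0;-0.08 0.6 0.03 0 0 0;-0.08 0.3 0.03 0 0 0;0 0 0 0 0 0",
)

```text
time_s: 27.08
ee_pos: [0.4744, 0.1972, 0.1931]
tool_rot: [0.18, -0.116, 0.976, 0.027]
contact_force: [-0.2, -0.7, -3.5]
finger_gap: 0.0153
grip_force: 59.3
```

```bash
cat >> h.py <<'E'
def pourpath(lip,lz,yaw,ps,phi):
    """per-row tool shifts/turns to hold the lip at a point through scoop pitches ps; phi = scoop-minus-tool pitch"""
    s=r.state(); p=s["ee_pos"]*1000; M=R.from_quat(np.roll(s["tool_rot"],-1))
    for q in ps:
        a=np.radians(q); dx=-132.2*np.cos(a)+43.6*np.sin(a); dz=132.2*np.sin(a)+43.6*np.cos(a); t=np.radians(yaw)
        w=np.array([lip[0]+dx*np.cos(t),lip[1]+dx*np.sin(t),lz+dz])
        T=R.from_euler("z",yaw,degrees=True)*R.from_euler("y",q-phi,degrees=True)*R.from_matrix(np.diag([-1,1,-1.]))
        print(q,np.round(w),np.round(M.inv().apply(w-p)/25,2),np.round((M.inv()*T).as_rotvec()/.15,2)); p,M=w,T
E
python3 - <<'E' 2>/dev/null
from h import *
c,P=frames("top"); save(c,"t10.png")
for n in nuts(c,P,(530,680,180,330),0): print(np.round(n[0],1),np.round(n[1]),n[2])
grid(P,c["frame"])
c,P=frames("side"); save(c,"s10.png")
for n in nuts(c,P,(530,680,180,330),0): print("side",np.round(n[0],1),np.round(n[1]),n[2])
print(r.state()["q"]); plan(460,226,95,103.4,-22.1)
pourpath((594,258),80,13.4,[-12,-12],10); pourpath((594,258),40,13.4,[-12]+list(range(-5,56,6)),10)
E
```

```text
[242.9 192.9] [577. 199. 185.] 501
[233.4 194.2] [573. 227. 191.] 491
[235.1 202.7] [549. 222. 181.] 461
[235.7 217. ] [525. 244.  18.] 574
[205.6 217.8] [522. 340.  18.] 101
  51    .   .   .   .   .   .   .   .   .   .
  43    .   .   .   .   .   .   .   .   .   .
  35    .   .   .   .   .   .   .   .   .   .
  27    .   .   .   .   .   .   .   .   .   .
  19    . -15   . -15   .   .   . -15   .   .
  11   -5 -15 -14 -13  -3 -15   . -13 -15  -8
   3   -8 -14 -12  -4  -1  -2  -3  -2  -2  -2
  -5   -6 -12  -9  -1  -1  -4  -2   0   1  -2
 -13   -4 -12 -10  -2  -1 -12  -3   0  -2   8
 -21    2 -11 -11   2   1  -8 -12  -9 -13  15
 -29   -0 -12  -3   4   3  -2  -9 -10 -12  12
 -37   13  -7  -9   2   5  -7  -8  -8 -10  14
side [284.9 194.5] [583. 194. 185.] 278
side [279.5 198.8] [572. 227. 187.] 309
side [286.2 200.6] [556. 217. 182.] 645
side [291.3 252.4] [518. 246.  17.] 182
[-0.58994026  0.59087751  0.14139083  2.1491633  -0.00576239  0.04915122
  1.32568758]
t 27.275 tcp [474.7 196.1 193. ] ytool 103.62 z [ 0.345  0.094 -0.934] gap 15.1 F [-0.1 -1.5 -2.4] q [-0.59  0.59  0.14  2.15 
[... 164 characters left out ...]
.08 -0.13 -0.  ]
-12 [459. 226.  95.] [0. 0. 0.] [0. 0. 0.]
-12 [459. 226.  55.] [2.27 1.24 5.05] [ 0.08 -0.13 -0.  ]
-5 [462. 227.  72.] [-0.36 -0.   -0.58] [0.   0.81 0.  ]
1 [466. 228.  86.] [-0.3 -0.  -0.5] [ 0.   0.7 -0. ]
7 [472. 229.  99.] [-0.3  0.  -0.5] [-0.   0.7  0. ]
13 [478. 230. 112.] [-0.3  0.  -0.5] [-0.   0.7  0. ]
19 [486. 232. 124.] [-0.3  0.  -0.5] [-0.   0.7 -0. ]
25 [495. 235. 135.] [-0.3 -0.  -0.5] [0.  0.7 0. ]
31 [506. 237. 145.] [-0.3 -0.  -0.5] [0.  0.7 0. ]
37 [517. 240. 154.] [-0.3  0.  -0.5] [0.  0.7 0. ]
43 [529. 242. 162.] [-0.3 -0.  -0.5] [ 0.   0.7 -0. ]
49 [542. 246. 168.] [-0.3  0.  -0.5] [-0.   0.7  0. ]
55 [555. 249. 173.] [-0.3 -0.  -0.5] [0.  0.7 0. ]
```

All three nuts are still in the scoop. Joint 6 is near its limit, so I ease the nose-up and descend over the compartment.

Emit:
arm_command(
  series="0 0 0 0.04 0.4 0;0 0 0 0.04 0.4 0;0.26 0.26 0.6 0 0 0;0.26 0.26 0.9 0 0 0;0.26 0.26 0.9 0 0 0;0.26 0.26 0.9 0 0 0;0.26 0.26 0.7 0 0 0;0 0 0.4 0 0 0;0 0 0 0 0 0",
)

```text
time_s: 28.4
ee_pos: [0.4671, 0.2296, 0.0831]
tool_rot: [0.117, -0.116, 0.986, 0.012]
contact_force: [-0.5, -0.1, -2.1]
finger_gap: 0.0154
grip_force: 59.2
```

```bash
python3 - <<'E' 2>/dev/null
from h import *
plan(462,227,77,103.4,-15)
c,P=frames("top",1); save(c,"t11.png")
for n in nuts(c,P,(530,680,180,330),0): print(np.round(n[0],1),np.round(n[1]),n[2])
grid(P,c["frame"])
pourpath((594,258),42,13.4,list(range(-5,62,6)),10)
E
```

```text
t 28.4 tcp [467.1 229.6  83.1] ytool 103.41 z [ 0.229  0.052 -0.972] gap 15.4 F [-0.5 -0.1 -2.1] q [-0.62  0.83  0.11  2.09 -0.06  0.    1.31]
shift units in present axes [ 0.27 -0.05  0.18] ; in target axes [ 0.28 -0.05  0.18] turn [-0.02 -0.17  0.01]
[238.5 201.8] [568. 230.  59.] 434
[229.9 202.6] [564. 257.  63.] 476
[231.3 210.6] [540. 254.  58.] 468
  51    .   .   .   .   .   .   .   .   .   .
  43    .   .   .   .   .   .   .   .   .   .
  35    .   .   .   .   .   .   .   .   .   .
  27    .   .   .   .   .   .   .   .   .   .
  19    .   .  -9   . -15   .   .   .   .   .
  11   -4 -15 -13  -9 -11 -14   .   . -14  -5
   3   -6 -14 -10  -3  -5  -4  -7  -0  -5   2
  -5   -6 -12  -9  -4  -2  -1  -1   2  -1   2
 -13   11 -12 -13  -6  -0  -7  -4   2  -2  10
 -21    3 -11 -11  -0  -2  -8 -13  -9 -10  16
 -29    8  -9  -7  -1   0   4 -11 -12 -10   9
 -37    9 -11  -9   1   6  -8  -9  -9  -8  12
-5 [462. 227.  74.] [ 0.3  -0.06  0.32] [-0.02 -0.17  0.  ]
1 [466. 228.  88.] [-0.3 -0.  -0.5] [ 0.   0.7 -0. ]
7 [472. 229. 101.] [-0.3  0.  -0.5] [-0.   0.7  0. ]
13 [478. 230. 114.] [-0.3  0.  -0.5] [-0.   0.7  0. ]
19 [486. 232. 126.] [-0.3  0.  -0.5] [-0.   0.7 -0. ]
25 [495. 235. 137.] [-0.3 -0.  -0.5] [0.  0.7 0. ]
31 [506. 237. 147.] [-0.3 -0.  -0.5] [0.  0.7 0. ]
37 [517. 240. 156.] [-0.3  0.  -0.5] [0.  0.7 0. ]
43 [529. 242. 164.] [-0.3 -0.  -0.5] [ 0.   0.7 -0. ]
49 [542. 246. 170.] [-0.3  0.  -0.5] [-0.   0.7  0. ]
55 [555. 249. 175.] [-0.3 -0.  -0.5] [0.  0.7 0. ]
61 [569. 252. 179.] [-0.3  0.  -0.5] [-0.   0.7 -0. ]
```

Emit:
arm_command(
  series="-0.3 0 -0.48 0 0.7 0;-0.3 0 -0.48 0 0.7 0;-0.3 0 -0.48 0 0.7 0;-0.3 0 -0.5 0 0.7 0;-0.3 0 -0.5 0 0.7 0;-0.3 0 -0.5 0 0.7 0;-0.3 0 -0.5 0 0.7 0;-0.3 0 -0.5 0 0.7 0;-0.3 0 -0.5 0 0.7 0;0 0 0 0 0 0;0 0 0 0 0 0",
)

```text
time_s: 29.82
ee_pos: [0.5336, 0.2443, 0.1719]
tool_rot: [-0.333, -0.109, 0.936, -0.04]
contact_force: [-0.0, -0.3, -2.3]
finger_gap: 0.0153
grip_force: 61.0
```

```bash
python3 - <<'E' 2>/dev/null
from h import *
plan(462,227,77,103.4,40)
for s in("top","side"):
    c,P=frames(s,1); save(c,s+"12.png")
    for n in nuts(c,P,(520,690,180,340),0): print(s,np.round(n[0],1),np.round(n[1]),n[2])
E
```

```text
t 29.825 tcp [533.6 244.3 171.9] ytool 103.32 z [-0.614 -0.147 -0.776] gap 15.3 F [-0.  -0.3 -2.3] q [-0.42  1.26 -0.02  0.53 -0.12  2.02  1.36]
shift units in present axes [-0.11 -0.01  4.8 ] ; in target axes [-0.18 -0.01  4.8 ] turn [-0.    0.1  -0.01]
top [177.5 140.6] [652. 307. 481.] 189
side [261.5 136.8] [582. 267. 404.] 306
side [257.5 148.8] [617. 256. 353.] 143
side [225.4 155.1] [677. 328. 343.] 376
side [279.4 176.1] [594. 204. 250.] 182
side [285.7 206. ] [529. 244. 189.] 319
```

Emit:
arm_command(
  series="0.5 0 -0.62 0 -0.3 0;0.5 0 -0.62 0 -0.7 0;0.5 0 -0.65 0 -0.7 0;0.5 0 0 0 -0.7 0;0.5 0 0 0 -0.7 0;0.5 0 0 0 -0.7 0;0.5 0 0 0 -0.7 0;0 0 0 0 0 0",
)

```text
time_s: 30.92
ee_pos: [0.482, 0.2325, 0.2459]
tool_rot: [-0.003, -0.116, 0.993, -0.001]
contact_force: [0.3, 0.8, -2.1]
finger_gap: 0.015
grip_force: 61.0
```

```bash
python3 - <<'E' 2>/dev/null
from h import *
plan(462,227,77,103.4,0)
for s in("top","side"):
    c,P=frames(s,1); save(c,s+"13.png")
    for n in nuts(c,P,(450,690,180,340),0): print(s,np.round(n[0],1),np.round(n[1]),n[2])
    grid(P,c["frame"],st=10)
    t=np.radians(-13); d=P[:,:,:2]-[609,262]; a=d@[np.cos(t),np.sin(t)]; b=d@[-np.sin(t),np.cos(t)]
    print(s,"compartment z map (rows far->near, left->right)")
    for A in range(55,-60,-10): print("%4d"%A,"".join("%4.0f"%np.median(P[:,:,2][k]) if (k:=(abs(a-A)<5)&(abs(b-B)<5)).sum() else "   ." for B in range(65,-70,-10)))
E
```

```text
t 30.925 tcp [482.  232.5 245.9] ytool 103.37 z [-0.006 -0.002 -1.   ] gap 15.0 F [ 0.3  0.8 -2.1] q [-0.52  0.63  0.03  1.6  -0.02  0.91  1.32]
shift units in present axes [ 0.79 -0.02  6.76] ; in target axes [ 0.83 -0.03  6.75] turn [-0.01 -0.04 -0.  ]
top [161.8 177.2] [642. 466.  82.] 175
top [235.6 180.1] [645. 247.  19.] 432
top [228.5 183.1] [635. 273.  18.] 414
top [233.5 184. ] [634. 256.   3.] 101
top [199.8 236.4] [423. 203. 679.] 110
  50    .   .   .   .   .   .   .   .
  40    .   .   .   .   .   .   .   .
  30    .   .   .   .   .   .   .   .
  20    .   .   .   . -13   .   .   .
  10    .   .   .   .   .   .   .  -3
   0    .   .   .   . -14 -14 -12  -6
 -10    .   .   .   . -14 -13   .   3
 -20    .   .   .   . -11 -14 -14  -0
 -30    .   .   .   .  -7 -11 -11   6
 -40    .   .   .   .   . -10 -10   4
top compartment z map (rows far->near, left->right)
  55    4   5   4   4   2   5   4   3   5   3   3   5   5   4
  45    2   3   2   6   5   5   9  18   8   4   2   3   4   6
  35    5   4   8   3   5   8  12  18  11   3   5   6   1   4
  25    1   6   5   6  16  18  1
[... 1322 characters left out ...]
 7   7   7   7   7
  45    8   5   6   4   5   8  18  18   .   6   6   7   6   6
  35    .   6   6   4   5  20  18  19  18   5   6   5   6   6
  25    7   7   6   5  16  18  17  10   7   5   6   7   8   6
  15    6   5   5   6  11  16   7   7   6   6   6   5   6   6
   5    6   7   6   4   7   4   6   .   7   4   6   6   4   6
  -5    7   7   5   5   5  11  17  19   6   7  10 185   5   7
 -15    7   7   5   6   6  14  19  18   6   7 182 192   7   6
 -25    7   6   7   6   6   6  11   8   6  97   7 188 195   4
 -35    .   .  11   . 190   8   .   .   .   . 188 190 205   .
 -45    .   .   .   . 193 188   .   .   .   . 190 190 214 212
 -55    .   .  34   .   . 201 203  34   .   .   .   . 128 222
```

All three nuts lie flat in the compartment, tops at z ≈ 18 mm, at local (40,0), (22,15) and (-10,5). The scoop is empty, so I carry it back to bare bench.

Emit:
arm_command(
  series="0.09 -0.85 0.3 0 0 0;0.09 -0.85 0.5 0 0 0;0.09 -0.85 0.6 0 0 0;0.09 -0.85 0.6 0 0 0;0.09 -0.85 0.7 0 0 0;0.09 -0.85 0.7 0 0 0;0.09 -0.85 0.7 0 0 0;0.09 -0.85 0.7 0 0 0;0.09 -0.85 0.7 0 -0.64 0;0.09 -0.85 0.4 0 -0.64 0;0 0 0 0 0 0",
)

```text
time_s: 32.4
ee_pos: [0.5107, 0.0188, 0.0958]
tool_rot: [0.091, -0.114, 0.989, 0.01]
contact_force: [0.6, 0.4, -2.0]
finger_gap: 0.015
grip_force: 61.1
```

```bash
python3 - <<'E' 2>/dev/null
from h import *
plan(505,20,50,103.4,-11)
for s in("top","side"):
    c,P=frames(s); f=c["frame"]; save(c,s+"14.png"); q=inscoop(P,f,0); grid(P,f,st=10)
    k=(abs(q[:,:,1])<26)&(q[:,:,0]>-32)&(q[:,:,0]<40)&(q[:,:,2]>-25)&(q[:,:,2]<10); Q=q[k]; W=P[k]
    print(s,len(Q),"rel slope",np.round(np.polyfit(Q[:,0],Q[:,2],1),3),"floor z",np.percentile(W[:,2],[5,50,95]))
    A=np.c_[W[:,:2],np.ones(len(W))]; print("world slope",np.linalg.lstsq(A,W[:,2],rcond=None)[0])
E
```

```text
t 32.4 tcp [510.7  18.8  95.8] ytool 103.12 z [ 0.177  0.04  -0.983] gap 15.0 F [ 0.6  0.4 -2. ] q [-0.06  0.79 -0.04  2.06  0.06  0.11  1.66]
shift units in present axes [0.54 0.1  1.76] ; in target axes [0.55 0.1  1.76] turn [-0.01 -0.06 -0.03]
  50    .   .   .   .   .   .   .   .
  40    .   .   .   .   .   .   .   .
  30    .   .   .   .   .   .   .   .
  20    .   .   .   .   .   .   .   .
  10   -7   .   .   .   .   . -11  -9
   0   -8 -13 -14   .   .   . -13  -8
 -10    4 -11 -14 -12 -13 -13 -14   1
 -20   -4 -13 -13 -13 -14 -13 -12  -9
 -30    8 -12 -12 -12 -10 -12 -12  -6
 -40    8 -10 -10 -10 -11  -9 -10  -5
top 254 rel slope [ -0.211 -18.309] floor z [49.66791504 53.66341786 57.92282065]
world slope [-2.48203177e-02 -2.11341579e-02  6.95773474e+01]
  50    .   .   .   .   .   .   .   .
  40    .   .   .   .   .   .   .   .
  30    .   .   .   .   .   .   .   .
  20    .   .   .   .   .   .   .   .
  10   -9   .   .   .   .   .   .  -7
   0   -8   .   .   .   . -14   .  -7
 -10   -1   .   .   . -14 -14 -14   0
 -20    0   .   1   . -12 -12 -12   2
 -30    5   .   .   . -11 -10 -11   3
 -40    5   .   .   6  -1   .  -7   9
side 58 rel slope [ -0.227 -16.343] floor z [53.28384188 55.53793245 57.4438021 ]
world slope [-5.67930622e-02  2.58628680e-02  8.97556745e+01]
```

Emit:
arm_command(
  series="-0.65 0 0.12 0 0 0;-0.65 0 0.12 0 0 0;-0.66 0 0.12 0 -0.2 0;0.13 0 0.65 0 0 0;0.13 0 0.65 0 0 0;0.06 0 0.3 0 0 0;0 0 0 0 0 0",
)

```text
time_s: 33.48
ee_pos: [0.5604, 0.0327, 0.0559]
tool_rot: [0.106, -0.115, 0.988, 0.012]
contact_force: [-0.1, -0.1, -1.1]
finger_gap: 0.0149
grip_force: 61.0
```

```bash
python3 - <<'E' 2>/dev/null
from h import *
plan(555,30,44,103.4,-13)
c,P=frames("top"); f=c["frame"]; q=inscoop(P,f,0); k=(abs(q[:,:,1])<26)&(q[:,:,0]>-32)&(q[:,:,0]<40)&(q[:,:,2]>-25)&(q[:,:,2]<10)
W=P[k]; print(len(W),np.median(W,0),np.linalg.lstsq(np.c_[W[:,:2],np.ones(len(W))],W[:,2],rcond=None)[0])
E
```

```text
t 33.475 tcp [560.4  32.7  55.9] ytool 103.33 z [ 0.207  0.048 -0.977] gap 14.9 F [-0.1 -0.1 -1.1] q [-0.08  0.9  -0.04  1.94  0.05  0.09  1.65]
shift units in present axes [ 0.33 -0.05  0.41] ; in target axes [ 0.34 -0.06  0.41] turn [-0.01 -0.08 -0.01]
250 [656.08144888  54.58903913  17.20895198] [-1.55776773e-02  9.54935102e-03  2.68613470e+01]
```

Emit:
arm_command(
  series="0.04 0 0.2 0 0 0;0.04 0 0.2 0 0 0;0 0 0 0 0 0",
)

```text
time_s: 33.95
ee_pos: [0.5604, 0.0325, 0.0455]
tool_rot: [0.106, -0.115, 0.988, 0.012]
contact_force: [0.2, 0.2, -2.4]
finger_gap: 0.0149
grip_force: 61.0
```

Emit:
arm_command(
  series="0.01 0 0.06 0 0 0;0.01 0 0.06 0 0 0;0 0 0 0 0 0",
)

```text
time_s: 34.33
ee_pos: [0.5607, 0.0325, 0.0428]
tool_rot: [0.106, -0.115, 0.988, 0.012]
contact_force: [0.0, -0.6, -1.3]
finger_gap: 0.0153
grip_force: 61.0
```

```bash
python3 - <<'E' 2>/dev/null
from h import *
plan(555,30,44,103.4,-13)
c,P=frames("top"); f=c["frame"]; q=inscoop(P,f,0); k=(abs(q[:,:,1])<26)&(q[:,:,0]>-32)&(q[:,:,0]<40)&(q[:,:,2]>-25)&(q[:,:,2]<10)
W=P[k]; print(len(W),np.median(W,0),np.linalg.lstsq(np.c_[W[:,:2],np.ones(len(W))],W[:,2],rcond=None)[0])
E
```

```text
t 34.325 tcp [560.7  32.5  42.8] ytool 103.31 z [ 0.208  0.048 -0.977] gap 15.3 F [ 0.  -0.6 -1.3] q [-0.08  0.93 -0.04  1.94  0.05  0.06  1.65]
shift units in present axes [ 0.23 -0.05 -0.1 ] ; in target axes [ 0.23 -0.05 -0.1 ] turn [-0.01 -0.08 -0.01]
256 [657.5358542   55.19319009   4.17535795] [-4.65242892e-03 -5.22184409e-03  7.20081861e+00]
```

Emit:
arm_command(
  series="0.01 0 0.06 0 0 0;0 0 0 0 0 0",
)

```text
time_s: 34.67
ee_pos: [0.5609, 0.0325, 0.0416]
tool_rot: [0.107, -0.115, 0.988, 0.012]
contact_force: [-2.3, -0.5, 5.3]
finger_gap: 0.0151
grip_force: 62.3
```

Emit:
arm_command(
  series="0 0 0 0 0 0;0 0 0 0 0 0;0 0 0 0 0 0;0 0 0 0 0 0;0 0 0 0 0 0;0 0 0 0 0 0",
  fingers=1,
)

```text
time_s: 35.42
ee_pos: [0.5609, 0.0326, 0.0413]
tool_rot: [0.107, -0.115, 0.988, 0.012]
contact_force: [-0.9, 0.0, -0.2]
finger_gap: 0.0854
grip_force: 0.0
```

Emit:
arm_command(
  series="-0.1 0 -0.6 0 0.3 0;-0.15 0 -0.8 0 0.5 0;-0.1 0 -0.9 0 0.5 0;0 0 -1 0 0 0;0 0 -1 0 0 0;0 0 -1 0 0 0;1 0 -0.5 0 0 0;1 0 0 0 0 0;1 0 0 0 0 0;1 0 0 0 0 0;0 0 0 0 0 0",
)

```text
time_s: 36.8
ee_pos: [0.4608, 0.0089, 0.1853]
tool_rot: [0.01, -0.116, 0.993, 0.001]
contact_force: [1.0, 0.5, -0.5]
finger_gap: 0.0852
grip_force: 0.0
```

```bash
python3 - <<'E' 2>/dev/null
from h import *
plan(455,10,200,103.4,0)
for s in("top","side"):
    c,P=frames(s); f=c["frame"]; save(c,s+"16.png")
    m=(f.min(2)>120)&(abs(P[:,:,0]-655)<55)&(abs(P[:,:,1]-55)<60)
    W=P[m]; k=W[:,2]<10; V=W[k]
    print(s,"scoop",m.sum(),np.median(W,0),"z pct",np.percentile(W[:,2],[1,20,50,99]),"floor fit",np.linalg.lstsq(np.c_[V[:,:2],np.ones(len(V))],V[:,2],rcond=None)[0])
    for n in nuts(c,P,(450,760,-350,-150),0)+nuts(c,P,(540,690,170,340),0): print(" ",np.round(n[0]),np.round(n[1]),"bin",np.round(tobin([n[1]])[0]),n[2])
    h=(f.max(2)<60)&(abs(P[:,:,0]-550)<70)&(abs(P[:,:,1]-30)<30)&(P[:,:,2]>30)&(P[:,:,2]<110); H=P[h]
    if len(H)>8: print("handle",H.min(0),H.max(0),np.polyfit(H[:,0],H[:,2],1))
E
```

```text
t 36.8 tcp [460.8   8.9 185.3] ytool 103.28 z [ 0.019  0.003 -1.   ] gap 85.2 F [ 1.   0.5 -0.5] q [-0.06  0.61 -0.04  1.97  0.04  0.55  1.67]
shift units in present axes [ 0.2   0.1  -0.59] ; in target axes [ 0.21  0.1  -0.59] turn [-0.01  0.13 -0.01]
top scoop 536 [645.62709925  51.78023103   1.2831745 ] z pct [-5.90089046 -1.20437302  1.2831745  31.85559651] floor fit [-3.09190280e-02 -1.37197086e-02  2.16595954e+01]
  [377. 164.] [ 692. -202.   50.] bin [106.  25.] 361
  [382. 169.] [ 679. -220.   33.] bin [90. 10.] 342
  [391. 176.] [ 663. -253.    1.] bin [ 66. -18.] 134
  [396. 177.] [ 657. -267.   14.] bin [ 57. -30.] 305
  [388. 180.] [ 646. -241.   18.] bin [53. -2.] 397
  [381. 181.] [ 643. -218.   19.] bin [55. 21.] 372
  [393. 180.] [ 646. -257.   19.] bin [ 49. -18.] 103
  [236. 180.] [645. 247.  19.] bin [164. 473.] 417
  [229. 183.] [635. 270.  16.] bin [160. 497.] 399
  [230. 194.] [599. 266.  17.] bin [124. 501.] 420
handle [560.46073437  27.05017045  64.45012685] [583.38273595  42.84991091  73.93532155] [-1.55722934e-01  1.58059948e+02]
side scoop 334 [645.6309014   46.54907204   7.588534  ] z pct [-0.44868453  2.53946697  7.588534   32.20648923] floor fit [-5.18177294e-02  3.18521718e-03  3.74797419e+01]
  [337. 160.] [ 721. -249.   83.] bin [124. -28.] 193
  [315. 211.] [589.  46.  38.] bin [ 64. 290.] 165
  [281. 229.] [621. 187.  24.] bin [128. 420.] 123
  [260. 240.] [638. 269.  18.] bin [163. 496.] 145
  [259. 245.] [630. 282.   9.] bin [158. 511.] 115
  [292. 253.] [514. 246.  15.] bin [ 37. 502.] 109
handle [500.50874753  24.15031234  55.44995565] [576.55431114  46.22100542  84.23374766] [ -0.22089245 189.51796188]
```

```bash
python3 -c "
from bench import r
print(r.close_job())"
```

```text
the job is handed in; nothing more can be done
None
```

I handed the job in at about 37 s. By my measurements the plate is seated in the square recess, three nuts are in the compartment and the other five in the bin, and the empty scoop stands upright on bare bench. I viewed 12 pictures against the limit of 10, and joint 6 briefly read 0.00, its lower limit, before the pour. No verdict was shown.

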